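Clear a stuck insert from a transport sleeve and hang the sleeve on the scale

ROBOT

A 6-joint arm with a two-finger parallel gripper is mounted at the origin on the work surface. World frame = base frame: x ahead of the robot, y to its left, z up, the work surface at z = 0. Lengths are in m, angles in rad, forces in N, time in s.
With the tool pointing down it reaches from about 0.25 to 0.775 m from the base axis. Payload 4 kg.
Tool frame: the origin (TCP) lies on the centre line of the jaws, within the pads' length; the fingertips stand 8 mm ahead of it and the grasp point (between the pads) lies 11 mm behind it; y points along the fingers, x is the direction in which the jaws open and shut, and the axes are right-handed (so a half turn about y gives the same grasp; the last joint's range is limited). The gripper opens to 94 mm and grips with 3 to 60 N. Pads are 16 mm wide; open, the fingers measure 119 mm over their backs; the gripper's body (75 mm by 177 mm) begins 78 mm behind the grasp point.
Start: joints at [1.188, 0.087, 1.371, -0, 1.684, -0.103], TCP at [0.152, 0.529, 0.214] pointing down, gripper open.
Joint ranges: [-3.1, 3.1], [-0.76, 2.03], [0.27, 2.55], [-1.08, 4.22], [0.17, 2.65], [-2.57, 2.57]. Speed limits (rad/s): [2.79, 2.79, 3.14, 3.14, 3.14, 3.14].

INTERFACE

Orientations are given as [roll, pitch, yaw] about the fixed x, y, z axes, in that order (R = Rz(yaw) Ry(pitch) Rx(roll)).
In Python, from bench import robot gives the robot as it stands.
- The arm moves only by the tool step_arm, never from a script. Its argument "commands" is a list of rows, each an object with "xyz": the shift along the world's x, y, z in m, a list of three; "twist": the turn, a rotation vector about the world's x, y, z in degrees, a list of three. In form: [{"xyz": [tx, ty, tz], "twist": [ax, ay, az]}, ...]. A call has 1 to 12 rows; each row is the pose to reach, as a shift and turn from the pose commanded when the call began; what a row does not reach only later rows make up. A row lasts 1/12 s, in which the tool goes at most 41.7 mm and 7.16 degrees, less where a joint would pass 70% of its speed; a pose out of reach is approached as far as the arm can. A call with a gripper value outside its range is refused whole. "fingers" is the closure in counts, from 0 (fully open) to 255 (shut), set as the call begins (left out, the last holds). The fingers move at their own pace and stop on an object; the grip force is fixed at half the most. Time passes only in rows, so rows that repeat a pose let the fingers close. It gives the time, the measured TCP pose, the force and the opening at its end, in the units of the state.
- robot.get_obs(): the state, without advancing time (a new reading comes with each control period).
- robot.snapshot(name): name is "scene" or "top" or "wrist"; returns (picture, depth): 384x512x3 uint8, red, green, blue; 384x512 float32, m along the optical axis (not along the pixel's ray), 0 where there is no reading.
- robot.camera_info(name): a dict with "fx", "fy", "cx", "cy" (pixels), "R" (3x3) and "t" (3): a world point X has camera coordinates R X + t. Camera axes: x right, y down, z forward; pixel columns grow to the right and rows downward; lengths in m; the calibration is good to about 2 mm. A picture is of the moment at which its call begins: read the wrist's pose just before it. camera_info takes no time and is no camera call; for the wrist camera it gives the pose at the moment of the call.
- robot.close_job(): hands the job in, once; it reports no verdict.
The state is a dict: "time": time; "joint_positions": joint angles; "qvel": joint speeds; "joint_torque": joint torques, N m; "tool_pos": TCP position; "ee_rot": TCP orientation; "wrist_force": force on the tool from outside, world axes, zero at the start; "wrist_torque": the same for the moment, N m; "width": finger opening in m.
Only numpy, scipy, OpenCV 4.12 (cv2) and the standard library are available. Lean on these libraries where they do the work, as an engineer would, in place of code of your own. Each camera call takes 0.05 s, during which the arm holds its last target.

TASK

The grey insert is stuck in the transport sleeve. Holding the push rod, push the insert right out through the sleeve's far end into the pocket of the fixture, then lay the rod back on its mat. After that lift the empty sleeve by its tab and hang it by its loop on the scale's sprung hook: lower it gently until the hook has dipped and carries the weight, let go, and wait until it hangs still, leaving the other things on the desk alone.

Things in the scene. Friction and masses are not known exactly. Their poses are not given: they have to be found in the camera images.
- fixture: Fixed grey-painted fixture, 84 mm wide, 195 mm long. Origin on the desk under the middle of the sleeve's seat; its own y runs along the sleeve, z up. The sleeve stands on a deck 30 mm high between walls 48 mm high, its -y end against two stops that leave the bore free; beyond them lies the pocket. The +y end (y = +43 mm and on) is open: the rod goes in there and pushes towards -y.
- pocket (a point): Middle of the pocket's floor, 96 mm from the fixture's origin along its -y. The pocket reaches from y = -42 to -146 mm in the fixture's frame; floor 33 mm above the desk (2 mm below the bore's floor), 68 mm wide, walls 58 mm high.
- sleeve: Transport sleeve, loose in the fixture: white square tube, 56 x 56 mm outside, 80 mm long along its own y, bore 46 x 46 mm right through, about 0.35 kg (varies by a quarter). Origin at the centre of its underside, z up. A steel hanger loop stands on top, with a grey grip tab above it. A sprung pad in the bore's roof grips the insert, which takes 4 to 7 N to move.
- sleeve_bore (a point): Centre of the sleeve's bore, 28 mm above its underside; the bore runs 40 mm to either side along y.
- sleeve_loop (a point): Middle of the underside of the hanger loop's top bar, 106 mm above the sleeve's underside: this rests on the hook. The loop lies in the sleeve's y-z plane, so the hook passes through along the sleeve's x: strap 12 mm thick along x, top bar 8 mm high, window 42 mm wide along y and 50 mm high (from the sleeve's roof up to here).
- sleeve_tab (a point): Centre of the grip tab, 18 mm (x) by 28 mm (y) by 40 mm high, 134 mm above the sleeve's underside, 28 mm above sleeve_loop.
- insert_center (a point): Centre of the insert, a grey plastic block 43 x 54 (along y) x 43 mm, 0.12 kg, stuck inside the sleeve; axes as the sleeve's.
- mat: Flat grey mat fixed on the desk, 115 mm (x) by 210 mm (y), 4 mm thick; origin at the centre of its underside.
- rod: The push rod, loose, lying on the mat: wooden block handle at its +y end, steel shaft 14 mm thick and a steel disc 32 mm in diameter at its -y end; 170 mm long along its own y, 0.14 kg. Origin on its underside, mid-length; shaft axis 16 mm above the underside.
- rod_grip (a point): In the wooden handle (24 mm wide along x, 60 mm long along y, 40 mm high), mid-length, 24 mm above the rod's underside; 55 mm behind rod_mid, 140 mm behind rod_tip, 8 mm above the shaft axis.
- rod_mid (a point): Middle of the rod's length, on the shaft axis.
- rod_tip (a point): Centre of the disc's front face, the end that pushes (the -y end), on the shaft axis.
- scale: Fixed hanging scale: grey base plate 130 mm square, a column 295 mm high (front face 5 mm in front of the origin; a blank display at its top) and a steel hook arm that sticks out along its own -x. Origin on the desk under the column; z up.
- hook_seat (a point): Where the load hangs: top of the level part of the hook arm, 110 mm in front of the scale's origin along its -x, 195 mm high when unloaded; moves with the hook. The arm is 10 mm thick, level for 15 mm to either side of here; its free end, 37 mm farther out, turns up 20 mm above the seat; towards the column the arm rises 10 mm.
- hook (a joint): How far the hook has dipped, m, 0 unloaded, positive down. Spring 110 N/m: the sleeve alone dips it 25 to 40 mm, and it bobs for 1 to 2 s. Lower stop at 80 mm; it should not be forced beyond 62 mm.
- jar: Bystander: jar 58 mm across, 75 mm high, origin at its underside.
- mouse: Bystander: black computer mouse 105 x 60 x 30 mm.
- stapler: Bystander: stapler 150 x 36 x 44 mm.
- pen_cup: Bystander: grey cup 76 mm across, 100 mm high.
- scanner: Bystander, fixed: black hand scanner on a stand, base 110 mm across, head 75 mm long, 208 mm high; it may stand on either side of the scale.
Not all that is in view belongs to the job. Leave any blue or yellow look-alike of the rod alone.

How it is judged:
On the way, in this order (a step that is already met when the one before it is completed fails the run):
1. the rod, in the robot's grip, presses on the insert inside the seated sleeve (contact force between rod and insert above 0.5 N and contact force between rod and the fingers above 1 N and y of rod_tip in the frame of sleeve between -0.04 and 0.042 m and x of rod_tip in the frame of sleeve between -0.023 and 0.023 m and z of sleeve_bore in the frame of fixture below 0.066 m and y of sleeve_bore in the frame of fixture between -0.012 and 0.03 m), for 0.05 s.
2. the insert has been pushed by the held rod out of the sleeve's far end into the pocket, the rod still in the sleeve and the sleeve in its seat (y of insert_center in the frame of fixture between -0.15 and -0.067 m and x of insert_center in the frame of fixture between -0.034 and 0.034 m and z of insert_center in the frame of fixture below 0.065 m and z of sleeve_bore in the frame of fixture below 0.066 m and y of sleeve_bore in the frame of fixture between -0.012 and 0.03 m and y of rod_tip in the frame of sleeve below 0 m and contact force between rod and the fingers above 1 N), for 0.05 s.
3. the rod lies on its mat, let go (x of rod_mid in the frame of mat between -0.0575 and 0.0575 m and y of rod_mid in the frame of mat between -0.105 and 0.105 m and z of rod_mid in the frame of mat below 0.035 m and contact force between rod and the fingers below 0.05 N and linear speed of rod below 0.03 m/s), for 0.2 s.
4. the sleeve hangs by its loop on the hook, which has dipped, and has been let go (distance between sleeve_loop and hook_seat below 0.022 m and contact force between sleeve and scale above 1.5 N and value of joint hook above 0.015 m and contact force between sleeve and the fingers below 0.05 N), for 0.2 s.
At the end, for the whole second after the job is handed in: Sleeve hangs by its loop on the dipped hook (loop within 22 mm of the seat, dip over 15 mm), let go, still (hook under 15 mm/s), within 0.2 rad of upright; insert in the pocket, its centre over 67 mm along -y from the fixture's origin; rod let go on the mat, its middle within the outline (all of step 3 and all of step 4 and velocity of joint hook between -0.015 and 0.015 m/s and linear speed of sleeve below 0.03 m/s and angular speed of sleeve below 0.3 rad/s and angle between sleeve's own z axis and vertical below 0.2 rad and y of insert_center in the frame of fixture between -0.15 and -0.067 m and x of insert_center in the frame of fixture between -0.034 and 0.034 m and z of insert_center in the frame of fixture below 0.065 m); the robot touches nothing.
It fails at once if the robot touches the insert itself: it is pushed with the rod only (contact force between insert and the fingers above 0.5 N or contact force between insert and the arm above 0.5 N).
It fails at once if the sleeve is dropped onto the hook (the hook moves down faster than 0.35 m/s) (velocity of joint hook above 0.35 m/s).
It fails at once if the hook is forced down towards its stop (beyond 62 mm) (value of joint hook above 0.062 m).
It fails at once if a bystander (jar, mouse, stapler, cup) is moved more than 25 mm (distance of any of jar, mouse, stapler, pen_cup from where it was at the start of the episode above 0.025 m).
It also fails if it takes over 72 s, if anything falls off the work surface, if the arm or the gripper's body presses on something with over 40 N, if the wrist force passes 120 N, or if a joint passes its speed limit or range.

## Working session

There is one attempt and no reset: what is moved stays moved. The work goes in short steps, Python scripts to look and compute and a tool call to move; the robot and the scene stay as the last step left them, time stands still between calls to the robot, and variables do not carry over. Pictures are saved under pics/ and viewed, and the job is handed in when it is done.

Besides the shell and the picture viewer there is one more tool, called after "Call:" as a command line: name --argument value ..., lists and objects as JSON in quotes. step_arm: Moves the arm, as the interface text tells. Its arguments: {"type":"object","properties":{"commands":{"type":"array"},"fingers":{"type":"number"}},"required":["commands"]}

```bash
ls && mkdir -p pics && python3 - <<'E'
from bench import robot
import cv2,numpy as np
print(robot.get_obs())
for n in ["scene","top","wrist"]:
    ci=robot.camera_info(n)
    p,d=robot.snapshot(n)
    cv2.imwrite(f"pics/{n}0.png",p[:,:,::-1]); np.savez(f"pics/{n}0.npz",p=p,d=d,**{k:np.array(v) for k,v in ci.items()})
    print(n,ci['fx'],ci['cx'],ci['cy'],-np.array(ci['R']).T@np.array(ci['t']))
E
```

```text
pics
{'time': 0.0, 'joint_positions': array([ 1.18792819e+00,  8.79465085e-02,  1.37219872e+00,  1.40146180e-05,
        1.68363709e+00, -1.03072184e-01]), 'qvel': array([-1.58983390e-03,  8.47138372e-04,  6.85191020e-04, -2.84415652e-04,
        1.58856183e-03,  2.68298111e-05]), 'joint_torque': array([-3.99911460e-04, -3.40183210e+01, -3.02427900e+01,  7.17073702e-02,
        3.30293400e-02, -1.48330232e-04]), 'tool_pos': array([0.15167513, 0.52812478, 0.212337  ]), 'ee_rot': array([-1.57055718,  0.00217661,  1.2910022 ]), 'wrist_force': array([ 1.02358177,  0.15267881, -0.45485653]), 'wrist_torque': array([-0.04114887,  0.01308977, -0.00259982]), 'width': 0.0941666539839268}
scene 460.0144670115359 253.28959440096347 193.15673395038905 [ 1.37614054 -0.69727217  0.90513176]
top 384.43672868218033 253.34830920645985 191.30907259453306 [ 0.29061458 -0.08803892  1.2501955 ]
wrist 270.4002855470843 257.9135825349939 189.03957477953634 [0.08108064 0.54802536 0.38261659]
```

View pics/scene0.png

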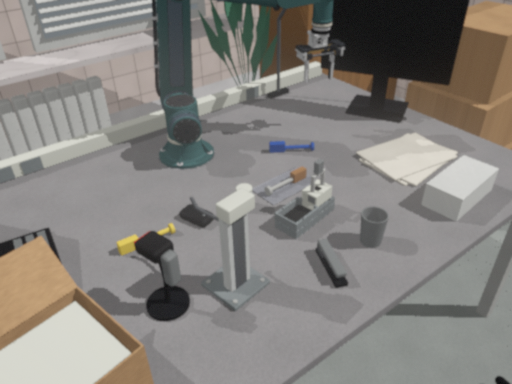

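View pics/top0.png

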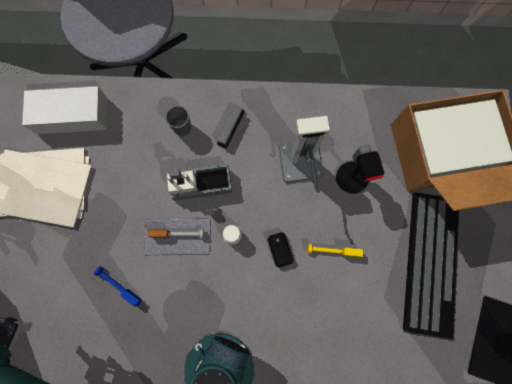

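View pics/wrist0.png

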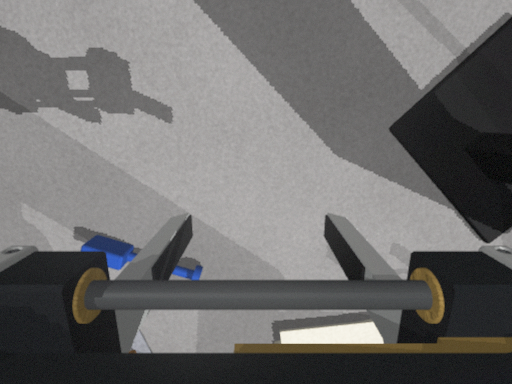

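```bash
cat > h.py <<'E'
import numpy as np,cv2
from bench import robot
def load(n):
    z=np.load(f"pics/{n}.npz"); return {k:z[k] for k in z.files}
def snap(cam,n):
    ci=robot.camera_info(cam); p,d=robot.snapshot(cam)
    np.savez(f"pics/{n}.npz",p=p,d=d,**{k:np.array(v) for k,v in ci.items()}); cv2.imwrite(f"pics/{n}.png",p[:,:,::-1]); return load(n)
def cloud(s):
    d=s['d'];v,u=np.mgrid[:d.shape[0],:d.shape[1]]
    c=np.stack([(u-s['cx'])/s['fx']*d,(v-s['cy'])/s['fy']*d,d],-1)
    w=(c-s['t'])@s['R']; w[d<=0]=np.nan; return w
def proj(s,X):
    c=s['R']@np.asarray(X)+s['t']; return c[0]/c[2]*s['fx']+s['cx'],c[1]/c[2]*s['fy']+s['cy']
def ray(s,u,v,z):
    r=s['R'].T@np.array([(u-s['cx'])/s['fx'],(v-s['cy'])/s['fy'],1]); o=-s['R'].T@s['t']; return o+r*(z-o[2])/r[2]
def crop(s,n,x0,y0,x1,y1,k):
    cv2.imwrite(f"pics/{n}.png",cv2.resize(s['p'][y0:y1,x0:x1,::-1],None,fx=k,fy=k,interpolation=cv2.INTER_CUBIC))
E
python3 - <<'E'
from h import *
s=load('top0')
crop(s,'topc',140,90,390,270,3)
crop(load('scene0'),'scc',140,130,400,325,3)
w=cloud(s)
for u,v in [(130,250),(300,300),(158,233),(190,234),(232,234),(210,180),(312,125),(296,150),(180,182)]: print(u,v,w[v,u].round(4))
E
```

```text
130 250 [ 0.3442  0.3049 -0.0014]
300 300 [ 0.2076 -0.2431  0.0027]
158 233 [0.3976 0.208  0.0456]
190 234 [0.4003 0.1121 0.0198]
232 234 [ 0.3995 -0.025   0.0773]
210 180 [0.5766 0.0569 0.0319]
312 125 [ 0.6747 -0.2349  0.2907]
296 150 [nan nan nan]
180 182 [0.5541 0.1431 0.0867]
```

View pics/topc.png

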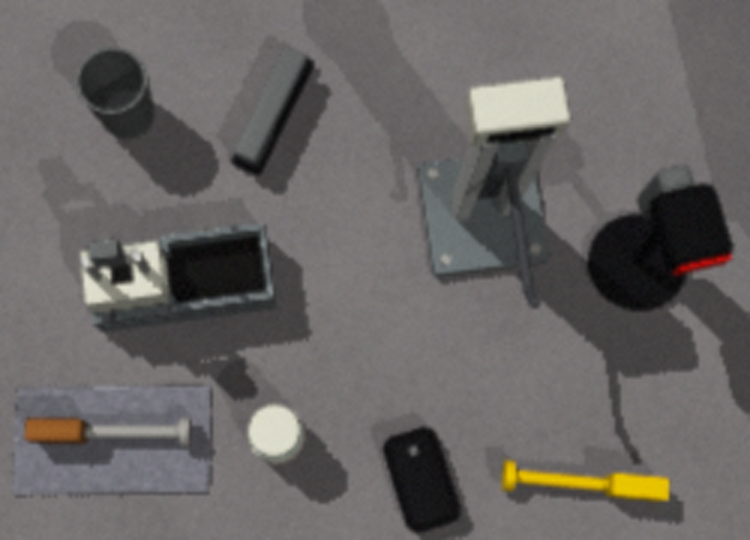

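View pics/scc.png

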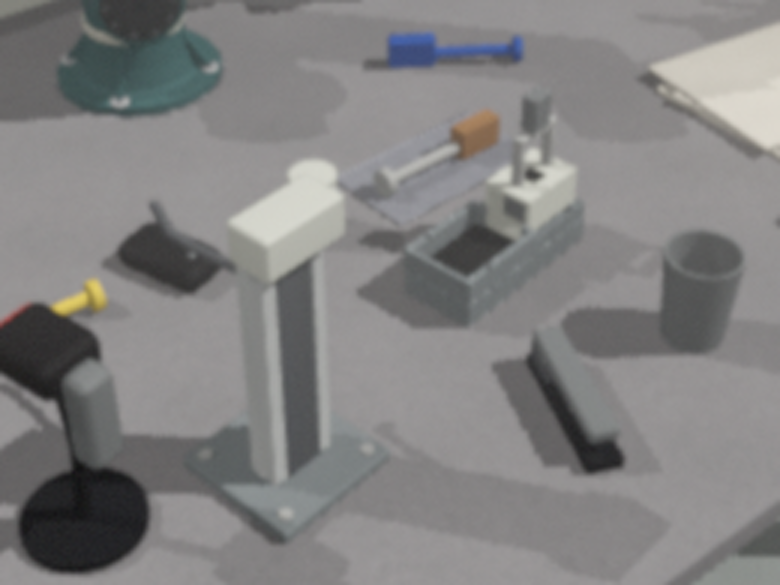

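```bash
python3 - <<'E'
from h import *
s=load('top0'); w=cloud(s); p=s['p'].astype(int); hsv=cv2.cvtColor(s['p'],cv2.COLOR_RGB2HSV)
def rect(m,z,name):
    n,l,st,c=cv2.connectedComponentsWithStats(m.astype(np.uint8)); i=1+np.argmax(st[1:,4]); 
    cn=max(cv2.findContours((l==i).astype(np.uint8),0,1)[0],key=cv2.contourArea).reshape(-1,2)
    P=np.array([ray(s,u,v,z)[:2] for u,v in cn],np.float32)
    r=cv2.minAreaRect(P); print(name,st[i,4],np.array(r[0]).round(4),np.array(r[1]).round(4),round(r[2],2)); return l==i
roi=np.zeros(p.shape[:2],bool)
def R(x0,y0,x1,y1):
    r=roi.copy(); r[y0:y1,x0:x1]=1; return r
br=(hsv[...,0]<15)&(hsv[...,1]>110)&R(140,215,215,260)
m=rect(br,0.044,'handle'); print(np.nanmedian(w[m],0))
z=w[...,2]
shaft=(z>0.012)&R(140,215,212,260)
m=rect(shaft,0.02,'rod'); 
P=w[m]; 
for lo in np.arange(0.08,0.25,0.01):
    q=P[(P[:,1]>lo)&(P[:,1]<lo+.01)]
    if len(q): print(round(lo+.005,3),np.median(q,0).round(4),np.ptp(q[:,0]).round(4),q[:,2].max().round(4))
white=(p.min(-1)>150)&R(160,165,200,200); m=rect(white,0.086,'sleeve roof'); print(np.nanmedian(w[m],0))
jar=(p.min(-1)>150)&R(215,220,250,250); rect(jar,0.075,'jar')
disp=(p.min(-1)>150)&R(290,110,335,140); m=rect(disp,0.295,'display'); print(np.nanmedian(w[m],0))
mat=(p[...,2]-p[...,0]>8)&R(140,215,215,260); rect(mat,0.004,'mat')
# hook
for u,v in [(311,150),(312,160),(314,170),(316,180),(318,188)]:
  print(u,v,w[v-1:v+2,u-3:u+4,2].round(3).tolist()[1], w[v,u].round(3))
E
```

```text
handle 133 [0.3963 0.208 ] [0.0219 0.0626] 1.97
[0.39547196 0.20758246 0.04381957]
rod 326 [0.4003 0.1582] [0.0287 0.1759] 1.98
0.085 [0.4032 0.0852 0.0278] 0.0192 0.0317
0.095 [0.4018 0.0951 0.0267] 0.0103 0.0347
0.105 [0.4015 0.1052 0.0267] 0.0103 0.0323
0.115 [0.4012 0.1142 0.0263] 0.0101 0.0309
0.125 [0.4005 0.1254 0.0278] 0.0102 0.0303
0.135 [0.3989 0.1363 0.026 ] 0.0099 0.0318
0.145 [0.4001 0.1453 0.0249] 0.0106 0.0314
0.155 [0.4013 0.1553 0.0256] 0.0105 0.0289
0.165 [0.3993 0.1651 0.0264] 0.0099 0.0283
0.175 [0.4007 0.1749 0.027 ] 0.0117 0.0354
0.185 [0.3968 0.1832 0.0415] 0.0212 0.0497
0.195 [0.3981 0.1954 0.0433] 0.0213 0.0486
0.205 [0.3976 0.204  0.0441] 0.0211 0.0486
0.215 [0.3944 0.2151 0.0438] 0.0208 0.0494
0.225 [0.3968 0.2254 0.0457] 0.0213 0.052
0.235 [0.3937 0.2349 0.0429] 0.0208 0.0475
0.245 [0.3972 0.241  0.0389] 0.0 0.0389
sleeve roof 65 [0.5425 0.124 ] [0.0362 0.0262] 47.2
[0.54305313 0.12402817 0.08571377]
jar 225 [ 0.4028 -0.0216] [0.0488 0.0489] 1.98
display 456 [ 0.6753 -0.2362] [0.041 0.082] 9.53
[ 0.67734805 -0.2377496   0.28964049]
mat 60 [0.3627 0.0832] [0.0375 0.0413] 28.77
311 150 [0.074, 0.198, 0.201, 0.205, 0.202, 0.139, 0.138] [ 0.634 -0.245  0.205]
312 160 [0.033, 0.034, 0.199, 0.2, 0.201, 0.013, 0.011] [ 0.606 -0.249  0.2  ]
314 170 [0.013, 0.194, 0.194, 0.196, 0.19, 0.012, 0.016] [ 0.578 -0.256  0.196]
316 180 [0.191, 0.199, 0.195, 0.192, 0.004, -0.001, -0.0] [ 0.55  -0.262  0.192]
318 188 [0.198, 0.207, 0.209, 0.207, 0.002, 0.001, 0.003] [ 0.523 -0.265  0.207]
```

Call:
step_arm --commands '[{"xyz": [0.244,-0.318,0.06],"twist": [0,0,-71.4]},{"xyz": [0.244,-0.318,0.06],"twist": [0,0,-71.4]},{"xyz": [0.244,-0.318,0.06],"twist": [0,0,-71.4]},{"xyz": [0.244,-0.318,0.06],"twist": [0,0,-71.4]},{"xyz": [0.244,-0.318,0.06],"twist": [0,0,-71.4]},{"xyz": [0.244,-0.318,0.06],"twist": [0,0,-71.4]},{"xyz": [0.244,-0.318,0.06],"twist": [0,0,-71.4]},{"xyz": [0.244,-0.318,0.06],"twist": [0,0,-71.4]},{"xyz": [0.244,-0.318,0.06],"twist": [0,0,-71.4]},{"xyz": [0.244,-0.318,0.06],"twist": [0,0,-71.4]},{"xyz": [0.244,-0.318,0.06],"twist": [0,0,-71.4]},{"xyz": [0.244,-0.318,0.06],"twist": [0,0,-71.4]}]'

```text
time: 1.15
tool_pos: [0.3965, 0.2096, 0.2733]
ee_rot: [-1.57, 0.001, 0.042]
wrist_force: [-0.1, 0.2, -0.6]
width: 0.0941
```

```bash
python3 - <<'E'
from h import *
o=robot.get_obs(); print(o['time'],o['tool_pos'],o['ee_rot'],o['joint_positions'])
s=snap('wrist','w1'); print(s['R'].round(3), -s['R'].T@s['t'])
snap('top','top1')
E
```

```text
1.15 [0.39647787 0.20959462 0.27328576] [-1.57049760e+00  5.90670683e-04  4.24583467e-02] [ 3.59392344e-01 -1.44077761e-01  1.47883355e+00  4.81337209e-04
  1.80730499e+00  3.17046758e-01]
[[ 0.999  0.042 -0.001]
 [ 0.041 -0.967  0.253]
 [ 0.009 -0.253 -0.967]] [0.39338675 0.28224473 0.44349266]
```

View pics/w1.png

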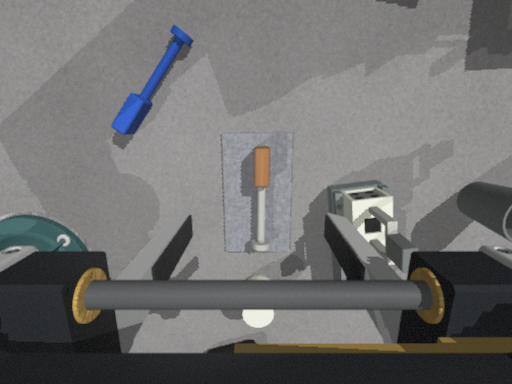

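```bash
python3 - <<'E'
from h import *
s=load('w1'); w=cloud(s); p=s['p'].astype(int); hsv=cv2.cvtColor(s['p'],cv2.COLOR_RGB2HSV)
z=w[...,2]
br=(hsv[...,0]<15)&(hsv[...,1]>110); br[:120]=0;br[260:]=0;br[:,:200]=0;br[:,320:]=0
P=w[br&(z>0.038)]; r=cv2.minAreaRect(P[:,:2].astype(np.float32)); print('handle',r,np.median(P,0))
m=(z>0.012);m[:130]=0;m[252:]=0;m[:,:240]=0;m[:,285:]=0
P=w[m]
for lo in np.arange(0.06,0.26,0.01):
    q=P[(P[:,1]>lo)&(P[:,1]<lo+.01)]
    if len(q): print(round(lo+.005,3),(q.min(0)[:2]/2+q.max(0)[:2]/2).round(4),np.median(q,0).round(4),np.ptp(q[:,0]).round(4),q[:,2].max().round(4))
crop(s,'w1c',310,160,470,300,5)
# mat
mat=(p[...,2]-p[...,0]>4); mat[:120]=0; mat[265:]=0; mat[:,:210]=0; mat[:,305:]=0
mm=cv2.morphologyEx(mat.astype(np.uint8),cv2.MORPH_CLOSE,np.ones((5,5)));mm=cv2.morphologyEx(mm,cv2.MORPH_OPEN,np.ones((5,5)))
c=max(cv2.findContours(mm,0,1)[0],key=cv2.contourArea).reshape(-1,2)
print('mat',cv2.minAreaRect(np.array([ray(s,u,v,.004)[:2] for u,v in c],np.float32)))
E
```

```text
handle ((0.40190955996513367, 0.21094518899917603), (0.020918656140565872, 0.05739950016140938), 2.2631776332855225) [0.40124858 0.21200769 0.0428445 ]
0.065 [0.4036 0.0695] [0.3977 0.0697 0.0316] 0.0201 0.033
0.075 [0.405  0.0751] [0.4049 0.0782 0.0298] 0.0312 0.0363
0.085 [0.409 0.085] [0.4046 0.0843 0.0248] 0.0226 0.0306
0.095 [0.4042 0.095 ] [0.4043 0.0951 0.0246] 0.0139 0.027
0.105 [0.4038 0.1049] [0.4037 0.1049 0.025 ] 0.0138 0.0267
0.115 [0.4034 0.1151] [0.4034 0.1153 0.025 ] 0.0137 0.0272
0.125 [0.4037 0.1247] [0.4037 0.1246 0.0252] 0.0119 0.0271
0.135 [0.4033 0.1349] [0.4026 0.1349 0.0252] 0.0119 0.0284
0.145 [0.4028 0.1449] [0.4021 0.1449 0.0251] 0.0118 0.0276
0.155 [0.4023 0.1551] [0.4023 0.1551 0.0251] 0.0117 0.0273
0.165 [0.4019 0.165 ] [0.4026 0.1649 0.025 ] 0.0117 0.0271
0.175 [0.4007 0.1748] [0.4008 0.173  0.0254] 0.0131 0.0393
0.185 [0.4016 0.1847] [0.4017 0.1852 0.0425] 0.0218 0.0446
0.195 [0.4013 0.195 ] [0.4012 0.195  0.0429] 0.0217 0.0452
0.205 [0.4015 0.2051] [0.4008 0.2053 0.0428] 0.023 0.0449
0.215 [0.4012 0.2149] [0.4017 0.2149 0.0429] 0.023 0.0453
0.225 [0.4007 0.225 ] [0.3999 0.2253 0.0427] 0.0228 0.045
0.235 [0.4    0.2349] [0.4007 0.2358 0.0419] 0.0229 0.0447
mat ((0.39646658301353455, 0.15615886449813843), (0.1140863448381424, 0.20682543516159058), 2.438612222671509)
```

View pics/w1c.png

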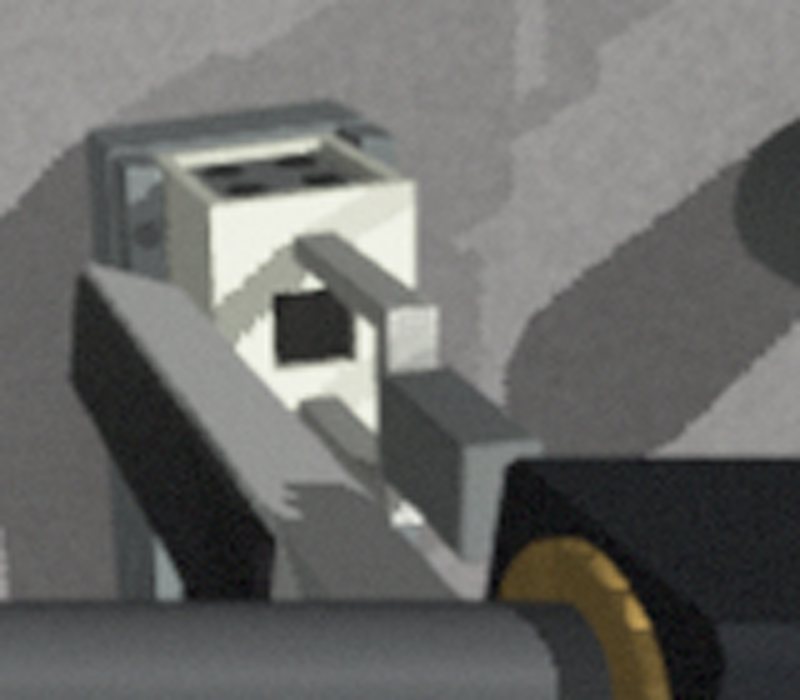

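```bash
python3 - <<'E'
from h import *
s=load('w1'); w=cloud(s)
for n,u,v,z in [('roof -x',352.4,201,.086),('roof +x',393,196,.086),('bot -x',343,191,.03),('bot+x',374,187.6,.03)]: print(n,ray(s,u-.4,v-.4,z).round(4))
z=w[...,2]
m=(z>0.080)&(z<0.091); m[:185]=0;m[240:]=0;m[:,:345]=0;m[:,400:]=0
P=w[m]; print(len(P),P.min(0),P.max(0),np.median(P,0))
# -x edge and +y edge fits
xs=[]
for v in range(204,225,2):
    c=np.where(m[v])[0]
    if len(c): xs.append(w[v,c[0]][:2])
print(np.array(xs).round(4).tolist())
s=load('top1'); w=cloud(s); crop(s,'top1c',150,140,250,220,7); 
z=w[...,2]
for a,b in [(0.08,0.09),(0.053,0.063)]:
    m=(z>a)&(z<b);m[:160]=0;m[200:]=0;m[:,:160]=0;m[:,240:]=0
    P=w[m][:,:2].astype(np.float32); print(a,len(P),cv2.minAreaRect(P))
E
```

```text
roof -x [0.5274 0.1777 0.086 ]
roof +x [0.5822 0.1872 0.086 ]
bot -x [0.5314 0.1772 0.03  ]
bot+x [0.5795 0.1848 0.03  ]
1253 [0.52675795 0.12037094 0.08003174] [0.58770713 0.18601693 0.09093778] [0.55554888 0.15637479 0.08487947]
[[0.5271, 0.1724], [0.528, 0.1691], [0.5289, 0.1657], [0.5289, 0.163], [0.5299, 0.1595], [0.5301, 0.1567], [0.5303, 0.1539], [0.5312, 0.1504], [0.5319, 0.147], [0.5321, 0.1457], [0.5325, 0.1427]]
0.08 294 ((0.5578827261924744, 0.14264130592346191), (0.05626564472913742, 0.0802539512515068), 10.637345314025879)
0.053 255 ((0.568723738193512, 0.0862777829170227), (0.08492597192525864, 0.18904033303260803), 9.530826568603516)
```

View pics/top1c.png

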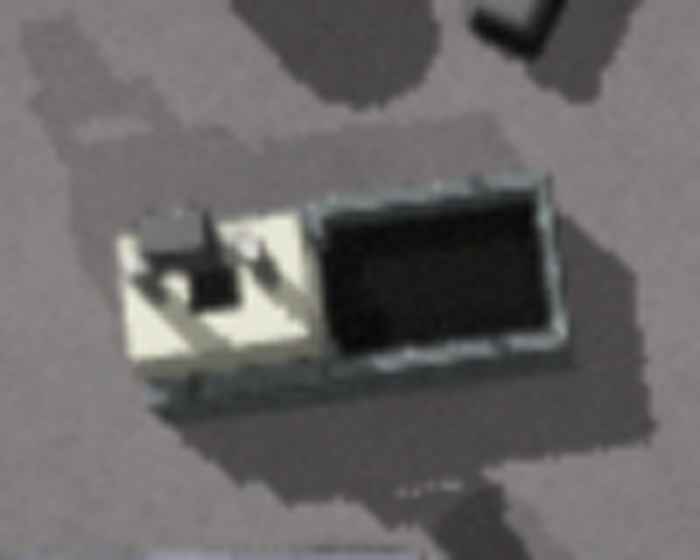

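Call:
step_arm --commands '[{"xyz": [0.004,0.001,-0.04],"twist": [0,0,0]},{"xyz": [0.0045,0.001,-0.08],"twist": [0,0,0]},{"xyz": [0.0045,0.001,-0.12],"twist": [0,0,0]},{"xyz": [0.0045,0.001,-0.16],"twist": [0,0,0]},{"xyz": [0.0045,0.001,-0.2],"twist": [0,0,0]},{"xyz": [0.0045,0.001,-0.225],"twist": [0,0,0]},{"xyz": [0.0045,0.001,-0.242],"twist": [0,0,0]},{"xyz": [0.0045,0.001,-0.254],"twist": [0,0,0]},{"xyz": [0.0045,0.001,-0.254],"twist": [0,0,0]}]'

```text
time: 2.0
tool_pos: [0.3965, 0.212, 0.016]
ee_rot: [-1.573, 0.007, 0.049]
wrist_force: [-0.0, -0.9, 0.3]
width: 0.0939
```

```bash
python3 - <<'E'
from h import *
s=snap('wrist','w2')
E
```

```text
(no output)
```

View pics/w2.png

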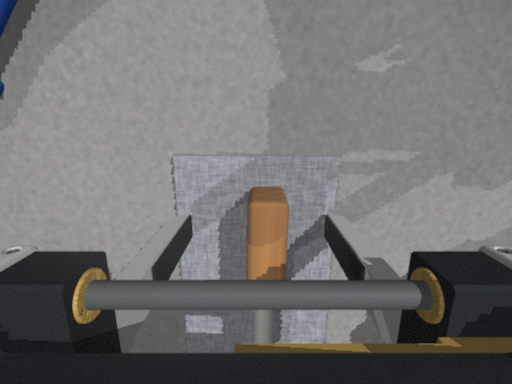

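Call:
step_arm --commands '[{"xyz": [0.001,0,0.001],"twist": [0,0,0]},{"xyz": [0.001,0,0.001],"twist": [0,0,0]},{"xyz": [0.001,0,0.001],"twist": [0,0,0]}]'

```text
time: 2.3
tool_pos: [0.4024, 0.2124, 0.0221]
ee_rot: [-1.57, -0.003, 0.046]
wrist_force: [-0.3, 0.3, -0.6]
width: 0.094
```

Call:
step_arm --commands '[{"xyz": [0,0,0],"twist": [0,0,0]},{"xyz": [0,0,0],"twist": [0,0,0]},{"xyz": [0,0,0],"twist": [0,0,0]},{"xyz": [0,0,0],"twist": [0,0,0]},{"xyz": [0,0,0],"twist": [0,0,0]},{"xyz": [0,0,0],"twist": [0,0,0]},{"xyz": [0,0,0],"twist": [0,0,0]},{"xyz": [0,0,0],"twist": [0,0,0]},{"xyz": [0,0,0],"twist": [0,0,0]}]' --fingers 255

```text
time: 3.05
tool_pos: [0.4014, 0.2116, 0.0205]
ee_rot: [-1.571, -0.0, 0.045]
wrist_force: [0.6, -0.4, 0.4]
width: 0.0374
```

Call:
step_arm --commands '[{"xyz": [0,0,0],"twist": [0,0,0]},{"xyz": [0,0,0],"twist": [0,0,0]},{"xyz": [0,0,0],"twist": [0,0,0]},{"xyz": [0,0,0],"twist": [0,0,0]},{"xyz": [0,0,0],"twist": [0,0,0]}]'

```text
time: 3.47
tool_pos: [0.4014, 0.2116, 0.0205]
ee_rot: [-1.571, -0.0, 0.045]
wrist_force: [1.2, 0.3, -0.1]
width: 0.0236
```

Call:
step_arm --commands '[{"xyz": [0,0,0.02],"twist": [0,0,0]},{"xyz": [0,0,0.05],"twist": [0,0,0]},{"xyz": [0,0.02,0.08],"twist": [0,0,0]},{"xyz": [0,0.055,0.1],"twist": [0,0,0]},{"xyz": [0.01,0.09,0.1],"twist": [0,0,2]},{"xyz": [0.03,0.12,0.1],"twist": [0,0,4]},{"xyz": [0.06,0.14,0.1],"twist": [0,0,6]},{"xyz": [0.095,0.153,0.1],"twist": [0,0,7.2]},{"xyz": [0.122,0.153,0.1],"twist": [0,0,7.2]},{"xyz": [0.122,0.153,0.1],"twist": [0,0,7.2]},{"xyz": [0.122,0.153,0.1],"twist": [0,0,7.2]}]'

```text
time: 4.38
tool_pos: [0.5237, 0.3643, 0.1188]
ee_rot: [-1.572, 0.003, 0.169]
wrist_force: [0.0, 0.9, -2.0]
width: 0.0239
```

```bash
python3 - <<'E'
from h import *
s=snap('wrist','w3');o=robot.get_obs(); print(o['tool_pos'],o['ee_rot'],o['width'])
t=snap('top','t3');crop(t,'t3c',110,130,250,220,5)
t=snap('scene','s3');crop(t,'s3c',230,90,370,250,4)
E
```

```text
[0.52280226 0.36426453 0.11925802] [-1.57134043  0.00272193  0.16995507] 0.024045089117445177
```

View pics/w3.png

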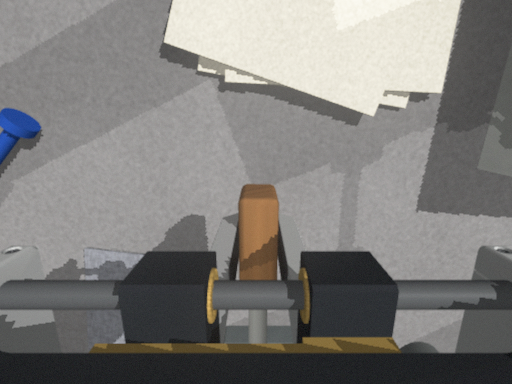

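View pics/t3c.png

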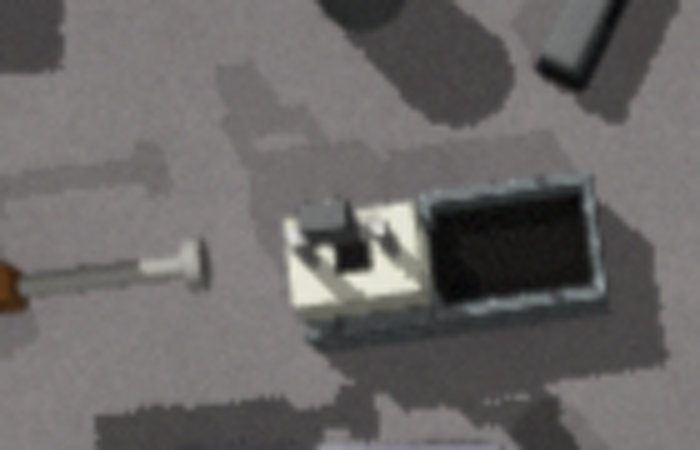

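View pics/s3c.png

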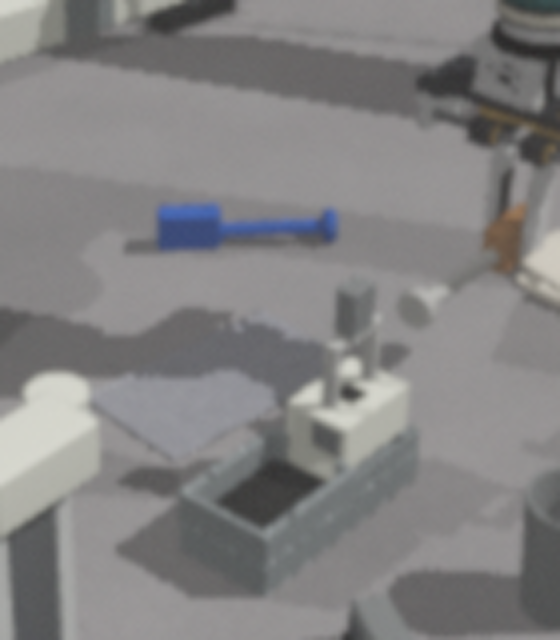

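```bash
python3 - <<'E'
from h import *
s=load('t3'); w=cloud(s); z=w[...,2]
m=(z>0.09)&(z<0.16); m[:165]=0;m[205:]=0;m[:,:112]=0;m[:,154:]=0
P=w[m]
for lo in np.arange(0.21,0.34,0.01):
    q=P[(P[:,1]>lo)&(P[:,1]<lo+.01)]
    if len(q): print(round(lo+.005,3),((q.min(0)+q.max(0))/2).round(4),np.median(q,0).round(4),len(q),np.ptp(q[:,0]).round(4))
m=(z>0.08)&(z<0.09);m[:160]=0;m[200:]=0;m[:,:160]=0;m[:,200:]=0
Q=w[m][:,:2].astype(np.float32);print(cv2.minAreaRect(Q))
s=load('s3'); w2=cloud(s); z=w2[...,2]
m=(z>0.09)&(z<0.16)&(w2[...,1]>0.2)&(w2[...,1]<0.32)&(abs(w2[...,0]-.54)<.04)
P=w2[m]
for lo in np.arange(0.20,0.32,0.01):
    q=P[(P[:,1]>lo)&(P[:,1]<lo+.01)]
    if len(q): print('sc',round(lo+.005,3),np.median(q,0).round(4),q[:,2].max().round(4),len(q))
m=(z>0.083)&(z<0.09)&(w2[...,1]>0.09)&(w2[...,1]<0.2)&(abs(w2[...,0]-.56)<.06)
print(cv2.minAreaRect(w2[m][:,:2].astype(np.float32)), np.median(w2[m][:,2]))
E
```

```text
0.225 [0.5409 0.2265 0.1237] [0.5379 0.2261 0.1286] 36 0.0287
0.235 [0.5393 0.2352 0.1284] [0.5397 0.2333 0.1314] 22 0.0287
0.245 [0.5389 0.2447 0.1249] [0.5381 0.2457 0.1239] 15 0.0126
0.255 [0.5351 0.2547 0.1244] [0.5346 0.2556 0.1253] 14 0.0134
0.265 [0.5355 0.2648 0.1243] [0.5344 0.2644 0.1244] 17 0.0125
0.275 [0.532  0.275  0.1236] [0.5311 0.2751 0.1259] 15 0.0126
0.285 [0.5311 0.2851 0.1227] [0.5304 0.2851 0.1251] 17 0.0128
0.295 [0.5308 0.2947 0.1249] [0.5293 0.2955 0.1241] 15 0.0127
0.305 [0.5275 0.3058 0.1233] [0.5273 0.3054 0.1243] 17 0.0136
0.315 [0.5272 0.3153 0.1246] [0.5262 0.3154 0.1239] 14 0.0127
0.325 [0.5239 0.325  0.1245] [0.5236 0.3258 0.1239] 16 0.0122
0.335 [0.5219 0.3348 0.1218] [0.5203 0.3337 0.1261] 27 0.0212
0.345 [0.5106 0.3413 0.1102] [0.5106 0.3413 0.1102] 1 0.0
((0.558195173740387, 0.14294712245464325), (0.05676170438528061, 0.08026253432035446), 10.6538724899292)
sc 0.215 [0.5506 0.2176 0.1231] 0.1273 2
sc 0.225 [0.5485 0.2254 0.1182] 0.1336 62
sc 0.235 [0.5592 0.2315 0.1276] 0.1332 17
sc 0.245 [0.5503 0.2485 0.1226] 0.1251 8
sc 0.255 [0.5481 0.2555 0.1224] 0.1248 8
sc 0.265 [0.545  0.2668 0.1224] 0.1246 9
sc 0.275 [0.5434 0.2755 0.1219] 0.1251 10
sc 0.285 [0.5422 0.2865 0.12  ] 0.1272 10
sc 0.295 [0.5415 0.295  0.1214] 0.1229 7
sc 0.305 [0.5381 0.3065 0.1205] 0.1248 11
sc 0.315 [0.5383 0.316  0.1219] 0.1247 9
((0.5669795274734497, 0.14095915853977203), (0.057517074048519135, 0.08220457285642624), 8.477768898010254) 0.08452684559466919
```

Call:
step_arm --commands '[{"xyz": [0.001,0,-0.02],"twist": [0,0,0]},{"xyz": [0.001,0,-0.045],"twist": [0,0,0]},{"xyz": [0.001,0,-0.0605],"twist": [0,0,0]},{"xyz": [0.001,0,-0.0605],"twist": [0,0,0]},{"xyz": [0.001,0,-0.0605],"twist": [0,0,0]}]'

```text
time: 4.95
tool_pos: [0.5228, 0.3642, 0.0595]
ee_rot: [-1.571, 0.002, 0.171]
wrist_force: [0.8, -0.4, -0.2]
width: 0.0238
```

```bash
python3 - <<'E'
from h import *
o=robot.get_obs(); print(o['time'],o['tool_pos'],o['ee_rot'],o['wrist_force'])
t=snap('top','t4');crop(t,'t4c',110,140,230,210,6)
t=snap('scene','s4');crop(t,'s4c',260,130,370,230,6)
w=cloud(load('t4')); z=w[...,2]
m=(z>0.045)&(z<0.08); m[:165]=0;m[205:]=0;m[:,:112]=0;m[:,156:]=0
P=w[m]
for lo in np.arange(0.21,0.34,0.015):
    q=P[(P[:,1]>lo)&(P[:,1]<lo+.015)]
    if len(q): print(round(lo+.0075,3),((q.min(0)+q.max(0))/2).round(4),np.median(q,0).round(4),len(q),np.ptp(q[:,0]).round(4))
m=(z>0.08)&(z<0.09);m[:160]=0;m[200:]=0;m[:,:160]=0;m[:,200:]=0
Q=w[m][:,:2].astype(np.float32);print(cv2.minAreaRect(Q))
E
```

```text
4.95 [0.52282678 0.36421443 0.05947219] [-1.57147859  0.00213983  0.17102313] [ 0.848721   -0.4127959  -0.16397103]
0.218 [0.535  0.2239 0.0712] [0.5348 0.2239 0.0676] 6 0.0154
0.232 [0.5416 0.2315 0.0674] [0.5409 0.2293 0.0712] 40 0.0319
0.247 [0.5368 0.2471 0.0651] [0.5366 0.2469 0.0643] 21 0.0132
0.262 [0.5353 0.2624 0.0637] [0.5349 0.2615 0.065 ] 22 0.0142
0.277 [0.532  0.2776 0.0642] [0.5319 0.2781 0.0654] 22 0.013
0.292 [0.5321 0.2931 0.0642] [0.5305 0.2933 0.0665] 19 0.0146
0.307 [0.5278 0.3074 0.0631] [0.5268 0.3065 0.0649] 23 0.0138
0.322 [0.5247 0.3226 0.0635] [0.524  0.3239 0.0642] 22 0.0126
0.337 [0.522  0.3377 0.0634] [0.5161 0.3346 0.068 ] 33 0.0236
((0.5585464239120483, 0.1427340805530548), (0.05710233747959137, 0.07984326779842377), 9.993775367736816)
```

View pics/t4c.png

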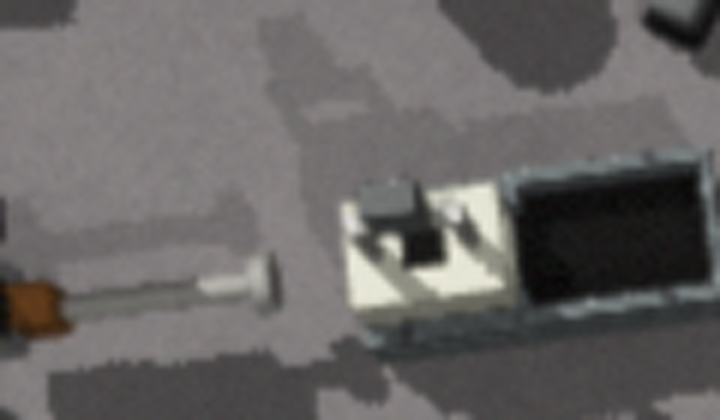

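View pics/s4c.png

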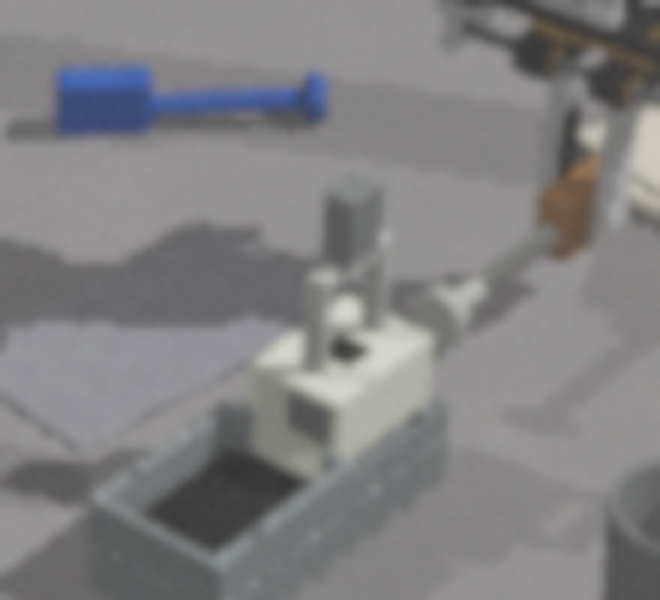

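Call:
step_arm --commands '[{"xyz": [0.004,-0.012,-0.0005],"twist": [0,0,0]},{"xyz": [0.006,-0.024,-0.0005],"twist": [0,0,0]},{"xyz": [0.008,-0.034,-0.0005],"twist": [0,0,0]},{"xyz": [0.0095,-0.044,-0.0005],"twist": [0,0,0]},{"xyz": [0.0115,-0.054,-0.0005],"twist": [0,0,0]},{"xyz": [0.0115,-0.054,-0.0005],"twist": [0,0,0]}]'

```text
time: 5.55
tool_pos: [0.5367, 0.3092, 0.0604]
ee_rot: [-1.57, -0.001, 0.168]
wrist_force: [0.1, 0.3, -0.9]
width: 0.0236
```

```bash
python3 - <<'E'
from h import *
o=robot.get_obs(); print(o['time'],o['tool_pos'],o['ee_rot'],o['wrist_force'])
t=snap('top','t5');crop(t,'t5c',110,140,230,210,6)
E
```

```text
5.55 [0.53667025 0.3092481  0.06036801] [-1.56969506e+00 -1.36508217e-03  1.68340592e-01] [ 0.08223165  0.27014992 -0.88355678]
```

View pics/t5c.png

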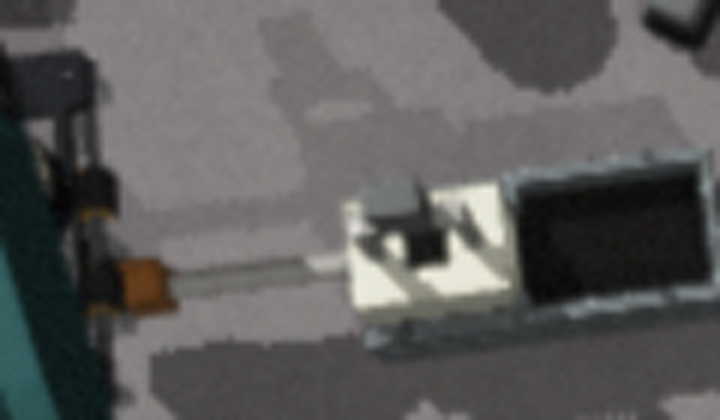

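Call:
step_arm --commands '[{"xyz": [0.001,-0.006,-0.001],"twist": [0,0,0]},{"xyz": [0.002,-0.012,-0.001],"twist": [0,0,0]},{"xyz": [0.003,-0.018,-0.001],"twist": [0,0,0]},{"xyz": [0.004,-0.024,-0.001],"twist": [0,0,0]},{"xyz": [0.005,-0.03,-0.001],"twist": [0,0,0]}]'

```text
time: 6.02
tool_pos: [0.5409, 0.283, 0.0595]
ee_rot: [-1.566, -0.002, 0.172]
wrist_force: [-0.7, 7.2, 1.2]
width: 0.0238
```

Call:
step_arm --commands '[{"xyz": [0.001,-0.006,0],"twist": [0,0,0]},{"xyz": [0.002,-0.012,0],"twist": [0,0,0]},{"xyz": [0.003,-0.018,0],"twist": [0,0,0]},{"xyz": [0.004,-0.024,0],"twist": [0,0,0]},{"xyz": [0.005,-0.03,0],"twist": [0,0,0]},{"xyz": [0.006,-0.036,0],"twist": [0,0,0]}]'

```text
time: 6.52
tool_pos: [0.5467, 0.2436, 0.0579]
ee_rot: [-1.571, 0.001, 0.17]
wrist_force: [-0.1, 0.9, -0.8]
width: 0.0238
```

```bash
python3 - <<'E'
from h import *
o=robot.get_obs(); print(o['time'],o['tool_pos'],o['ee_rot'],o['wrist_force'])
t=snap('top','t6');crop(t,'t6c',110,140,230,210,6)
E
```

```text
6.5167 [0.54665389 0.2435915  0.05788749] [-1.57147407e+00  1.14249308e-03  1.70305181e-01] [-0.05013738  0.85719391 -0.83526473]
```

View pics/t6c.png

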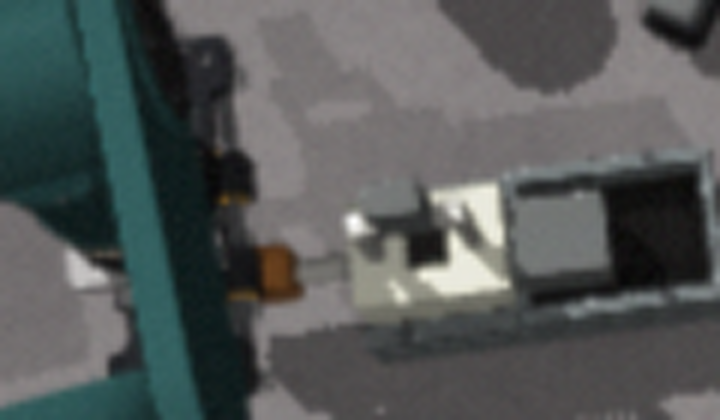

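Call:
step_arm --commands '[{"xyz": [0.001,-0.005,0.001],"twist": [0,0,0]},{"xyz": [0.002,-0.01,0.001],"twist": [0,0,0]},{"xyz": [0.003,-0.015,0.001],"twist": [0,0,0]},{"xyz": [0.003,-0.017,0.001],"twist": [0,0,0]},{"xyz": [0.003,-0.017,0.001],"twist": [0,0,0]}]'

```text
time: 6.98
tool_pos: [0.5501, 0.2269, 0.0596]
ee_rot: [-1.571, -0.0, 0.17]
wrist_force: [0.1, 0.0, -2.2]
width: 0.0243
```

```bash
python3 - <<'E'
from h import *
o=robot.get_obs(); print(o['time'],o['tool_pos'],o['ee_rot'],o['wrist_force'])
t=snap('top','t7');crop(t,'t7c',110,140,230,210,6)
w=cloud(t); z=w[...,2]
m=(z>0.068)&(z<0.082)&(w[...,1]<0.096)&(w[...,1]>0)&(abs(w[...,0]-.572)<.022)
print(m.sum(),cv2.minAreaRect(w[m][:,:2].astype(np.float32)),np.median(w[m][:,2]),w[m].min(0),w[m].max(0))
m=(z>0.08)&(z<0.09);m[:160]=0;m[200:]=0;m[:,:160]=0;m[:,200:]=0
print(cv2.minAreaRect(w[m][:,:2].astype(np.float32)))
E
```

```text
6.9833 [0.55009202 0.2268752  0.05957472] [-1.57132283e+00 -1.90981715e-04  1.69782386e-01] [ 0.08441276  0.02550446 -2.19262099]
247 ((0.5716385841369629, 0.06490780413150787), (0.0425177700817585, 0.06338120251893997), 2.7542643547058105) 0.07551375244853895 [0.55014801 0.0324426  0.06805602] [0.59380958 0.09590487 0.08091622]
((0.5558280348777771, 0.15361835062503815), (0.05685381963849068, 0.1054086834192276), 10.970329284667969)
```

View pics/t7c.png

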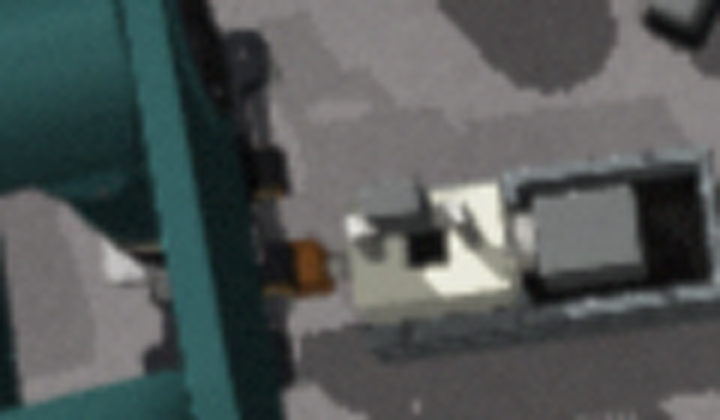

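```bash
python3 - <<'E'
from h import *
t=load('t7')
a=ray(t,110+586/6,140+237/6,.0765); c=np.array([.558,.143]); yv=np.array([-.17,.985])
print(a,(a[:2]-c)@yv)
E
```

```text
[0.56748039 0.05904194 0.0765    ] -0.08431036056527538
```

Call:
step_arm --commands '[{"xyz": [-0.001,0.008,0],"twist": [0,0,0]},{"xyz": [-0.0035,0.02,0],"twist": [0,0,0]},{"xyz": [-0.007,0.04,0],"twist": [0,0,0]},{"xyz": [-0.0105,0.06,0],"twist": [0,0,0]},{"xyz": [-0.0135,0.08,0],"twist": [0,0,0]},{"xyz": [-0.017,0.1,0],"twist": [0,0,0]},{"xyz": [-0.0205,0.12,0],"twist": [0,0,0]},{"xyz": [-0.024,0.14,0],"twist": [0,0,0]},{"xyz": [-0.025,0.145,0],"twist": [0,0,0]},{"xyz": [-0.025,0.145,0],"twist": [0,0,0]}]'

```text
time: 7.87
tool_pos: [0.5238, 0.3749, 0.0593]
ee_rot: [-1.571, 0.0, 0.174]
wrist_force: [0.5, -0.6, -1.7]
width: 0.0238
```

```bash
python3 - <<'E'
from h import *
o=robot.get_obs(); print(o['time'],o['tool_pos'],o['ee_rot'],o['wrist_force'])
t=snap('top','t8');crop(t,'t8c',110,130,310,270,4)
w=cloud(t); z=w[...,2]
m=(z>0.068)&(z<0.082)&(w[...,1]<0.096)&(w[...,1]>0)&(abs(w[...,0]-.572)<.022)
m=(z>0.08)&(z<0.09);m[:160]=0;m[200:]=0;m[:,:160]=0;m[:,200:]=0
print(cv2.minAreaRect(w[m][:,:2].astype(np.float32)))
E
```

```text
7.8667 [0.52382989 0.37487953 0.05931141] [-1.57063076e+00  5.57228432e-05  1.73970451e-01] [ 0.53990789 -0.59529463 -1.70401677]
((0.5579214692115784, 0.14134588837623596), (0.057421911507844925, 0.08016903698444366), 10.497028350830078)
```

View pics/t8c.png

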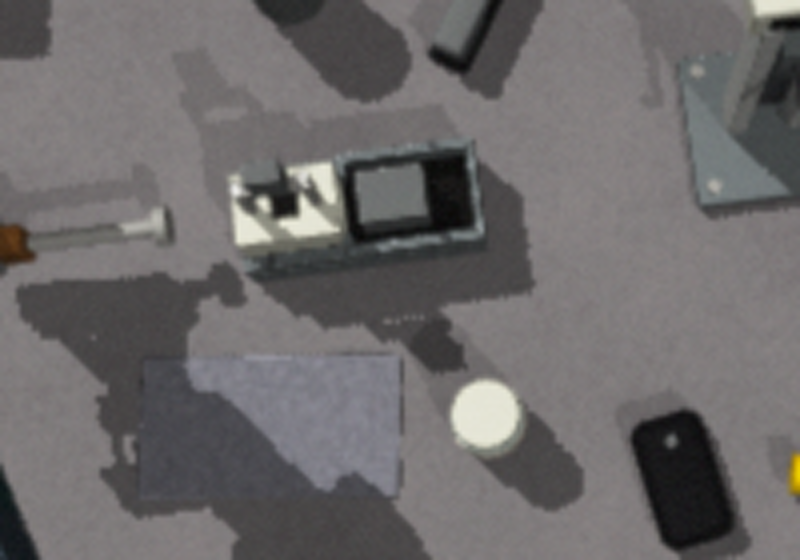

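Call:
step_arm --commands '[{"xyz": [-0.03,0,0.02],"twist": [0,0,-1]},{"xyz": [-0.07,0,0.03],"twist": [0,0,-4]},{"xyz": [-0.1,-0.025,0.03],"twist": [0,0,-7]},{"xyz": [-0.12,-0.06,0.03],"twist": [0,0,-7.4]},{"xyz": [-0.123,-0.1,0.03],"twist": [0,0,-7.4]},{"xyz": [-0.123,-0.14,0.03],"twist": [0,0,-7.4]},{"xyz": [-0.123,-0.163,0.02],"twist": [0,0,-7.4]},{"xyz": [-0.123,-0.163,0],"twist": [0,0,-7.4]},{"xyz": [-0.123,-0.163,-0.02],"twist": [0,0,-7.4]},{"xyz": [-0.123,-0.163,-0.03],"twist": [0,0,-7.4]},{"xyz": [-0.123,-0.163,-0.03],"twist": [0,0,-7.4]},{"xyz": [-0.123,-0.163,-0.03],"twist": [0,0,-7.4]}]'

```text
time: 8.92
tool_pos: [0.4017, 0.2092, 0.0294]
ee_rot: [-1.571, 0.001, 0.041]
wrist_force: [0.2, 0.4, -0.6]
width: 0.0238
```

```bash
python3 - <<'E'
from h import *
o=robot.get_obs(); print(o['time'],o['tool_pos'],o['ee_rot'],o['wrist_force'])
t=snap('top','t9');crop(t,'t9c',110,160,260,280,5)
t=snap('scene','s9');crop(t,'s9c',230,150,360,240,6)
E
```

```text
8.9167 [0.40168102 0.20916873 0.02936875] [-1.57137169e+00  8.59212145e-04  4.08763611e-02] [ 0.22184372  0.40444789 -0.58195331]
```

View pics/t9c.png

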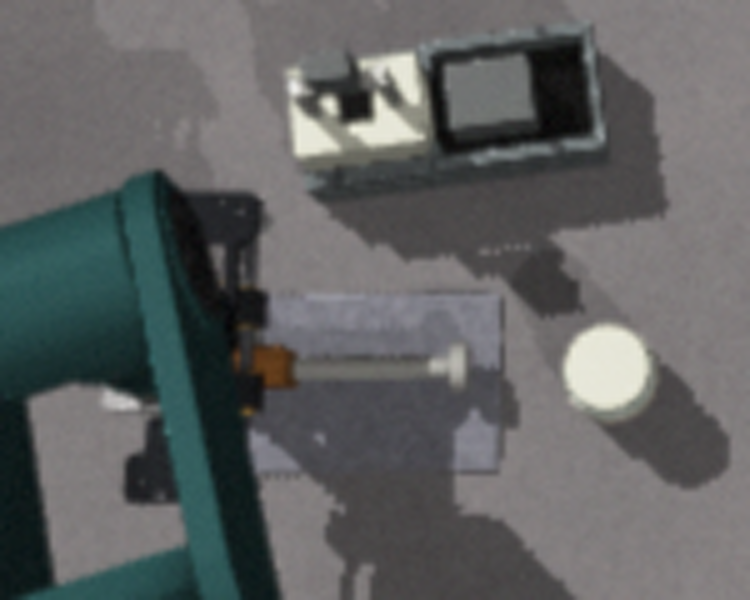

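View pics/s9c.png

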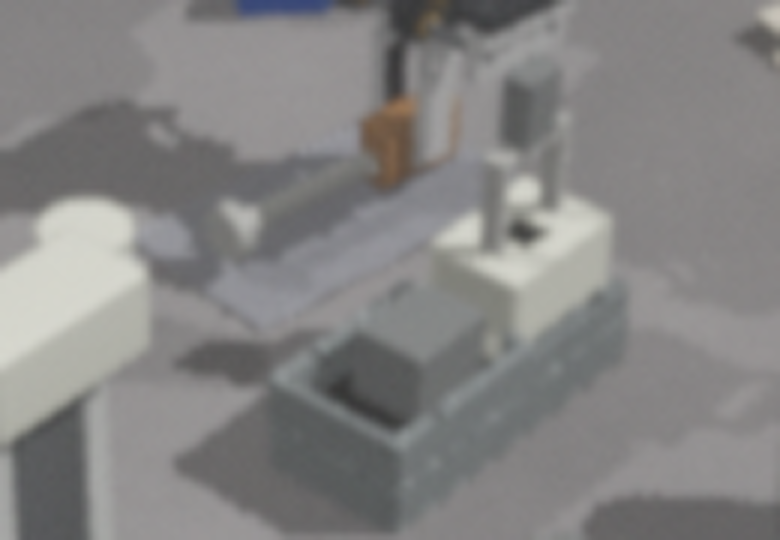

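Rod is over its mat, handle in the jaws, insert in the pocket. Lower the last 8 mm, then release.

Call:
step_arm --commands '[{"xyz": [0,0,-0.004],"twist": [0,0,0]},{"xyz": [0,0,-0.007],"twist": [0,0,0]},{"xyz": [0,0,-0.0085],"twist": [0,0,0]},{"xyz": [0,0,-0.0085],"twist": [0,0,0]},{"xyz": [0,0,-0.0085],"twist": [0,0,0]}]'

```text
time: 9.43
tool_pos: [0.4018, 0.2097, 0.0209]
ee_rot: [-1.571, 0.0, 0.042]
wrist_force: [1.2, -0.2, -1.1]
width: 0.0238
```

Call:
step_arm --commands '[{"xyz": [0,0,0],"twist": [0,0,0]},{"xyz": [0,0,0],"twist": [0,0,0]},{"xyz": [0,0,0],"twist": [0,0,0]},{"xyz": [0,0,0],"twist": [0,0,0]},{"xyz": [0,0,0],"twist": [0,0,0]}]' --fingers 60

```text
time: 9.85
tool_pos: [0.4021, 0.2097, 0.0212]
ee_rot: [-1.571, -0.001, 0.041]
wrist_force: [0.5, -0.3, 0.6]
width: 0.054
```

Call:
step_arm --commands '[{"xyz": [0,0,0.015],"twist": [0,0,0]},{"xyz": [0,0,0.05],"twist": [0,0,0]},{"xyz": [0,0,0.09],"twist": [0,0,0]},{"xyz": [0,0,0.13],"twist": [0,0,0]},{"xyz": [0,0,0.17],"twist": [0,0,0]},{"xyz": [0,0,0.21],"twist": [0,0,0]},{"xyz": [0.03,-0.02,0.24],"twist": [0,0,7]},{"xyz": [0.06,-0.04,0.25],"twist": [0,0,14]},{"xyz": [0.06,-0.04,0.25],"twist": [0,0,21]},{"xyz": [0.06,-0.04,0.25],"twist": [0,0,28]},{"xyz": [0.06,-0.04,0.25],"twist": [0,0,35]},{"xyz": [0.06,-0.04,0.25],"twist": [0,0,42]}]' --fingers 0

```text
time: 10.85
tool_pos: [0.4622, 0.1693, 0.271]
ee_rot: [-1.571, -0.0, 0.78]
wrist_force: [-0.1, -0.3, 0.8]
width: 0.0937
```

Call:
step_arm --commands '[{"xyz": [0,0,0],"twist": [0,0,7]},{"xyz": [0,0,0],"twist": [0,0,14]},{"xyz": [0,0,0],"twist": [0,0,21]},{"xyz": [0,0,0],"twist": [0,0,28]},{"xyz": [0,0,0],"twist": [0,0,35]},{"xyz": [0,0,0],"twist": [0,0,42]},{"xyz": [0,0,0],"twist": [0,0,49]},{"xyz": [0,0,0],"twist": [0,0,55.3]},{"xyz": [0,0,0],"twist": [0,0,55.3]},{"xyz": [0,0,0],"twist": [0,0,55.3]}]'

```text
time: 11.68
tool_pos: [0.4619, 0.1696, 0.271]
ee_rot: [-1.571, -0.0, 1.737]
wrist_force: [-0.3, 0.2, -0.1]
width: 0.0941
```

```bash
python3 - <<'E'
from h import *
o=robot.get_obs(); print(o['time'],o['tool_pos'],o['ee_rot'],o['wrist_force'],o['joint_positions'])
t=snap('wrist','w10')
t=snap('top','t10');crop(t,'t10c',110,100,390,280,2.8)
t=snap('scene','s10')
E
```

```text
11.6833 [0.46187251 0.16961944 0.27098783] [-1.57075087e+00 -1.12557831e-04  1.73667455e+00] [-0.32364174  0.15257177 -0.09064365] [ 2.36583732e-01 -4.65973967e-02  1.39403514e+00  1.18430731e-04
  1.79419230e+00 -1.50006459e+00]
```

View pics/w10.png

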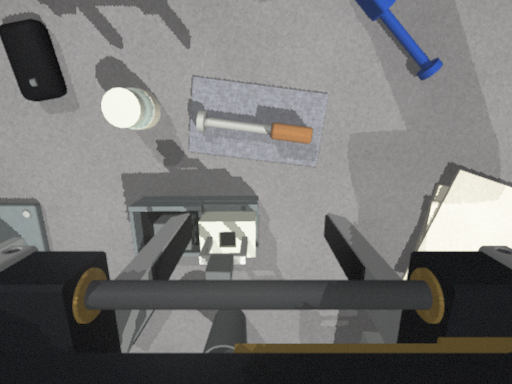

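View pics/t10c.png

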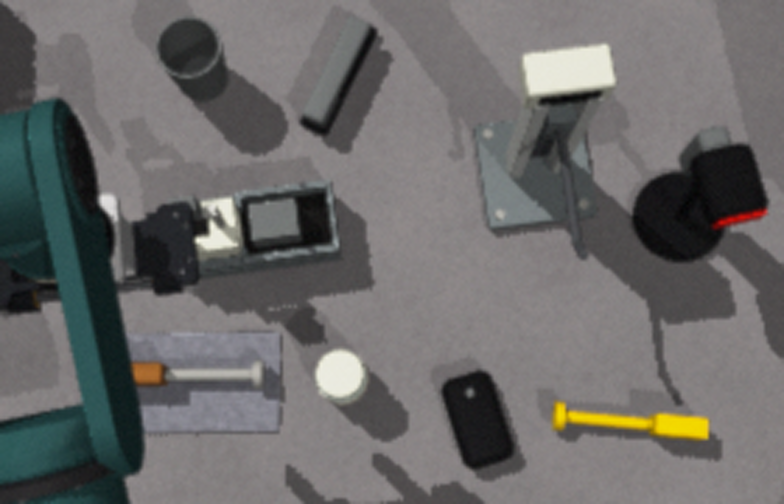

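```bash
python3 - <<'E'
from h import *
for n in ['w10','s10','t8']:
    s=load(n); w=cloud(s); z=w[...,2]
    m=(z>0.176)&(z<0.19)&(abs(w[...,0]-.56)<.05)&(abs(w[...,1]-.143)<.05)
    P=w[m]; print(n,m.sum())
    if len(P)>4: print('tabtop',cv2.minAreaRect(P[:,:2].astype(np.float32)),np.median(P,0).round(4))
    m=(z>0.145)&(z<0.19)&(abs(w[...,0]-.56)<.05)&(abs(w[...,1]-.143)<.05);P=w[m]
    if len(P)>4:print('tab',P.min(0).round(4),P.max(0).round(4))
    m=(z>0.0815)&(z<0.0895)&(abs(w[...,0]-.56)<.05)&(abs(w[...,1]-.143)<.06)
    P=w[m]; print('roof',cv2.minAreaRect(P[:,:2].astype(np.float32)),P.max(0)-P.min(0))
crop(load('w10'),'w10c',120,180,320,300,4)
s=load('w10'); w=cloud(s)
E
```

```text
w10 313
tabtop ((0.5584732890129089, 0.14004066586494446), (0.01276369672268629, 0.028331469744443893), 6.274847984313965) [0.5571 0.1403 0.1824]
tab [0.5508 0.1256 0.1451] [0.5669 0.1553 0.185 ]
roof ((0.5623171329498291, 0.13990068435668945), (0.05634908005595207, 0.07917280495166779), 9.270684242248535) [0.05923692 0.08700979 0.0079732 ]
s10 45
tabtop ((0.5659836530685425, 0.13979828357696533), (0.018582571297883987, 0.029900602996349335), 16.500097274780273) [0.5668 0.1375 0.1807]
tab [0.5555 0.1235 0.1452] [0.5791 0.1554 0.1844]
roof ((0.5676066875457764, 0.13903972506523132), (0.05946536362171173, 0.0863257348537445), 10.775028228759766) [0.06995865 0.08830245 0.00758485]
t8 67
tabtop ((0.5588889122009277, 0.14064393937587738), (0.0183272548019886, 0.027213484048843384), 4.988227844238281) [0.5574 0.1404 0.1836]
tab [0.5478 0.1123 0.1451] [0.568  0.1678 0.188 ]
roof ((0.5579214692115784, 0.14134588837623596), (0.057421911507844925, 0.08016903698444366), 10.497028350830078) [0.06643409 0.08751222 0.00775635]
```

View pics/w10c.png

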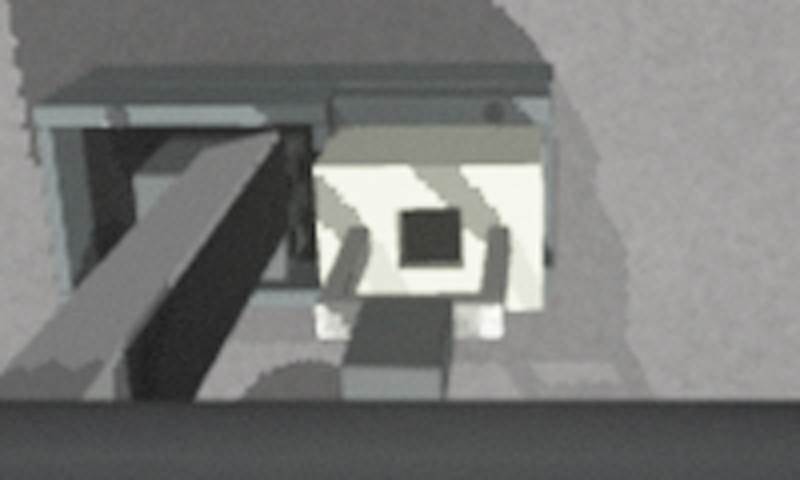

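Call:
step_arm --commands '[{"xyz": [0.035,-0.01,0],"twist": [0,0,0.3]},{"xyz": [0.07,-0.02,0],"twist": [0,0,0.3]},{"xyz": [0.099,-0.0296,0],"twist": [0,0,0.3]},{"xyz": [0.099,-0.0296,-0.02],"twist": [0,0,0.3]},{"xyz": [0.099,-0.0296,-0.05],"twist": [0,0,0.3]},{"xyz": [0.099,-0.0296,-0.05],"twist": [0,0,0.3]},{"xyz": [0.099,-0.0296,-0.05],"twist": [0,0,0.3]}]'

```text
time: 12.42
tool_pos: [0.5597, 0.1398, 0.2188]
ee_rot: [-1.565, -0.0, 1.744]
wrist_force: [0.5, -0.3, -0.2]
width: 0.0939
```

```bash
python3 - <<'E'
from h import *
o=robot.get_obs(); print(o['time'],o['tool_pos'],o['ee_rot'],o['wrist_force'])
t=snap('wrist','w11')
t=snap('scene','s11');crop(t,'s11c',250,110,380,220,6)
E
```

```text
12.4167 [0.55974892 0.13977461 0.21881224] [-1.56544914e+00 -2.54247408e-04  1.74386269e+00] [ 0.54771454 -0.33798523 -0.24348951]
```

View pics/w11.png

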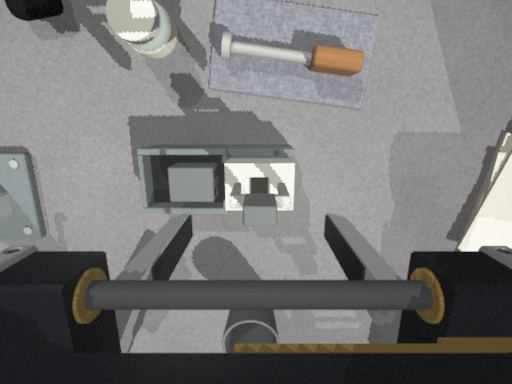

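View pics/s11c.png

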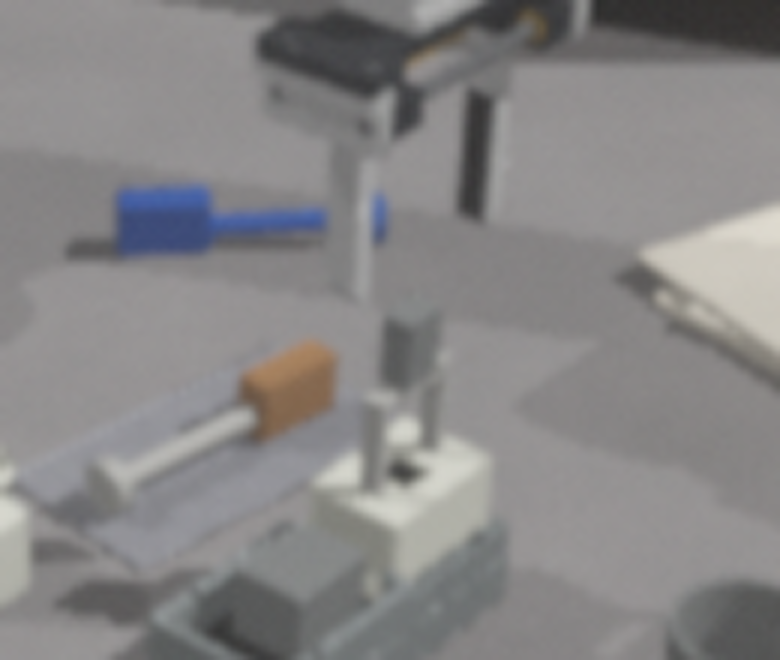

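```bash
python3 - <<'E'
from h import *
for n in ['w11']:
    s=load(n); w=cloud(s); z=w[...,2]
    m=(z>0.178)&(z<0.19)&(abs(w[...,0]-.56)<.05)&(abs(w[...,1]-.143)<.05)
    P=w[m]; print('tabtop',m.sum(),cv2.minAreaRect(P[:,:2].astype(np.float32)),np.median(P,0).round(4),P.min(0).round(4),P.max(0).round(4))
    m=(z>0.0815)&(z<0.0895)&(abs(w[...,0]-.56)<.05)&(abs(w[...,1]-.143)<.06)
    P=w[m]; print('roof',cv2.minAreaRect(P[:,:2].astype(np.float32)),np.median(P,0))
    m=(z>0.07)&(z<0.0805)&(abs(w[...,0]-.57)<.03)&(w[...,1]<.095)&(w[...,1]>.01)
    P=w[m]; print('insert',cv2.minAreaRect(P[:,:2].astype(np.float32)),np.median(P,0))
    m=(z>0.053)&(z<0.063)&(abs(w[...,0]-.57)<.07)&(w[...,1]<.25)&(w[...,1]>-.05)
    P=w[m]; print('walls',cv2.minAreaRect(P[:,:2].astype(np.float32)),np.median(P,0))
E
```

```text
tabtop 734 ((0.5618443489074707, 0.1403408646583557), (0.017442181706428528, 0.0278281569480896), 10.38934326171875) [0.561  0.1405 0.1828] [0.5515 0.1256 0.178 ] [0.5721 0.1555 0.1848]
roof ((0.5626081228256226, 0.14044904708862305), (0.05650244653224945, 0.08019614964723587), 9.993520736694336) [0.55159864 0.1386359  0.08486445]
insert ((0.5764357447624207, 0.05977949872612953), (0.04369837045669556, 0.05415767431259155), 8.973297119140625) [0.57483506 0.06033243 0.07489944]
walls ((0.5722746253013611, 0.08607935905456543), (0.08369028568267822, 0.1905411034822464), 10.045894622802734) [0.56567132 0.03986236 0.05693345]
```

Call:
step_arm --commands '[{"xyz": [0.002,0,-0.02],"twist": [0,0,0.2]},{"xyz": [0.0015,0,-0.04],"twist": [0,0,0.2]},{"xyz": [0.0015,0,-0.055],"twist": [0,0,0.2]},{"xyz": [0.0015,0,-0.063],"twist": [0,0,0.2]},{"xyz": [0.0015,0,-0.063],"twist": [0,0,0.2]},{"xyz": [0.0015,0,-0.063],"twist": [0,0,0.2]}]'

```text
time: 13.02
tool_pos: [0.563, 0.1403, 0.1598]
ee_rot: [-1.573, 0.0, 1.748]
wrist_force: [-0.3, 0.3, 0.2]
width: 0.0942
```

```bash
python3 - <<'E'
from h import *
o=robot.get_obs(); print(o['time'],o['tool_pos'],o['ee_rot'],o['wrist_force'])
t=snap('wrist','w12')
E
```

```text
13.0167 [0.56301938 0.14026882 0.15976203] [-1.57330406e+00  2.79816498e-06  1.74840511e+00] [-0.275378    0.26209949  0.21409093]
```

View pics/w12.png

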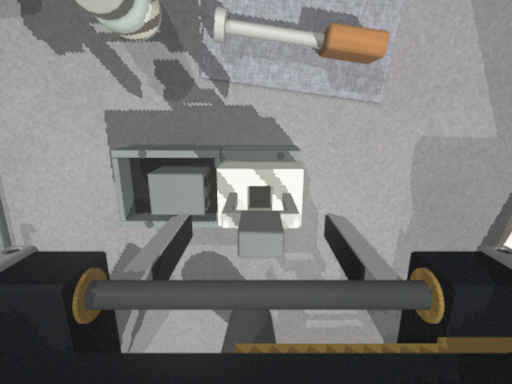

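Call:
step_arm --commands '[{"xyz": [0,0,-0.0005],"twist": [0,0,0]},{"xyz": [0,0,-0.0005],"twist": [0,0,0]},{"xyz": [0,0,-0.0005],"twist": [0,0,0]},{"xyz": [0,0,-0.0005],"twist": [0,0,0]},{"xyz": [0,0,-0.0005],"twist": [0,0,0]},{"xyz": [0,0,-0.0005],"twist": [0,0,0]},{"xyz": [0,0,-0.0005],"twist": [0,0,0]},{"xyz": [0,0,-0.0005],"twist": [0,0,0]},{"xyz": [0,0,-0.0005],"twist": [0,0,0]},{"xyz": [0,0,-0.0005],"twist": [0,0,0]},{"xyz": [0,0,-0.0005],"twist": [0,0,0]},{"xyz": [0,0,-0.0005],"twist": [0,0,0]}]' --fingers 255

```text
time: 14.07
tool_pos: [0.5622, 0.1409, 0.1575]
ee_rot: [-1.571, -0.002, 1.749]
wrist_force: [-0.4, 3.1, 0.2]
width: 0.0285
```

Call:
step_arm --commands '[{"xyz": [0,0,0],"twist": [0,0,0]},{"xyz": [0,0,0.002],"twist": [0,0,0]},{"xyz": [0,0,0.01],"twist": [0,0,0]},{"xyz": [0,0,0.02],"twist": [0,0,0]},{"xyz": [0,0,0.035],"twist": [0,0,0]},{"xyz": [0,0,0.055],"twist": [0,0,0]},{"xyz": [0,0,0.075],"twist": [0,0,0]},{"xyz": [0,0,0.09],"twist": [0,0,0]},{"xyz": [0,0,0.09],"twist": [0,0,0]},{"xyz": [0,0,0.09],"twist": [0,0,0]}]'

```text
time: 14.9
tool_pos: [0.5631, 0.1392, 0.2492]
ee_rot: [-1.574, 0.002, 1.748]
wrist_force: [-1.0, 1.0, -3.7]
width: 0.0277
```

```bash
python3 - <<'E'
from h import *
o=robot.get_obs(); print(o['time'],o['tool_pos'],o['ee_rot'],o['wrist_force'],o['width'])
t=snap('wrist','w13')
t=snap('top','t13');crop(t,'t13c',130,100,390,270,3)
t=snap('scene','s13');crop(t,'s13c',210,70,380,220,4.5)
E
```

```text
14.9 [0.56310992 0.13922478 0.24923142] [-1.57386897e+00  1.73822694e-03  1.74753563e+00] [-0.96379849  0.95310438 -3.68387098] 0.027725855379753712
```

View pics/w13.png

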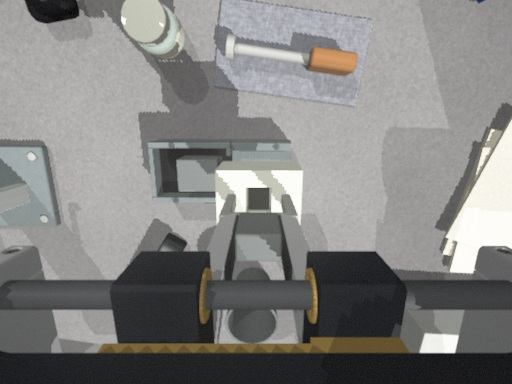

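View pics/t13c.png

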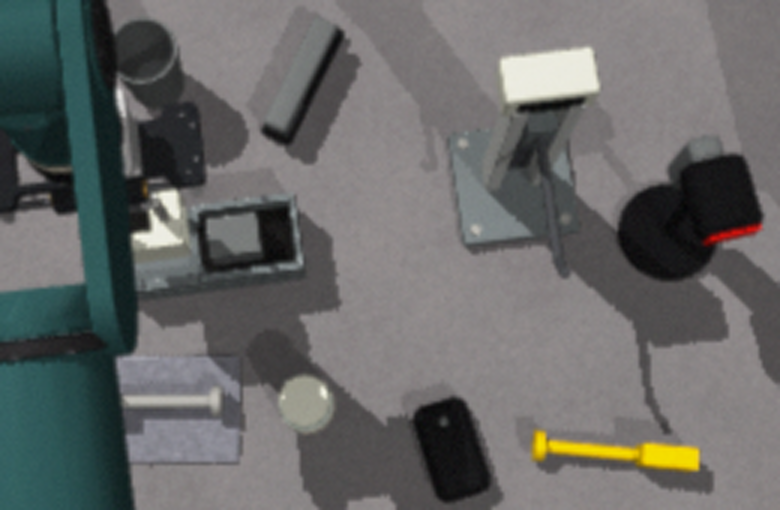

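View pics/s13c.png

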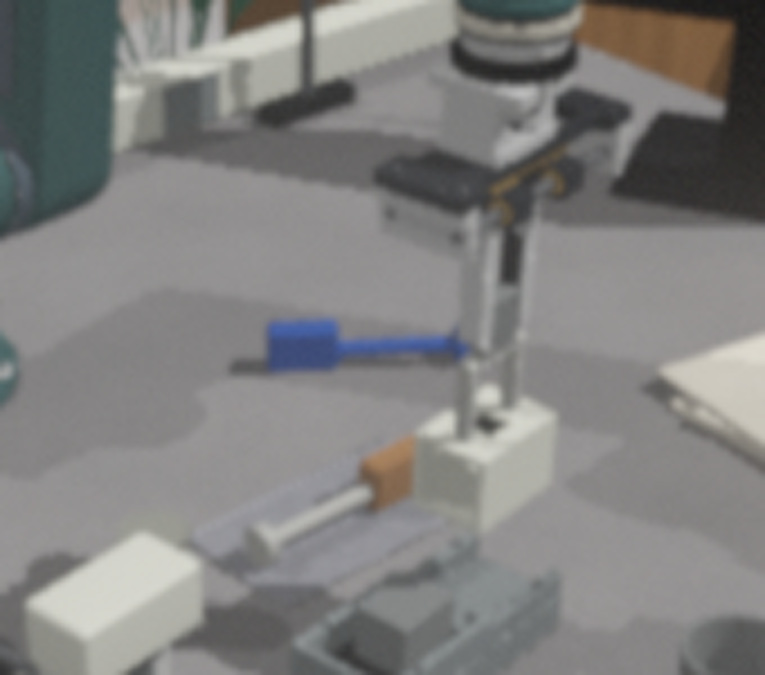

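```bash
python3 - <<'E'
from h import *
for n in ['top0','top1','t10','t13','scene0','s10','s13']:
    s=load(n); w=cloud(s); z=w[...,2]
    m=(z>0.175)&(z<0.225)&(w[...,0]<0.645)&(w[...,0]>0.48)&(abs(w[...,1]+.255)<.03)
    P=w[m]; 
    if len(P)<8: print(n,len(P)); continue
    a=np.polyfit(P[:,0]-.568,P[:,1],1); print(n,len(P),'y@.568',a[1].round(4),'deg',np.degrees(np.arctan(a[0])).round(2),P.min(0).round(4),P.max(0).round(4))
    o=np.argsort(P[:,0]); print(P[o][:10].round(4).tolist())
s=load('t13');w=cloud(s);z=w[...,2]
m=(z>0.27)&(z<0.31)&(abs(w[...,1]+.236)<.07)&(abs(w[...,0]-.67)<.07); P=w[m];print('disp',cv2.minAreaRect(P[:,:2].astype(np.float32)),np.median(P,0))
m=(z>0.05)&(abs(w[...,1]+.36)<.12)&(abs(w[...,0]-.58)<.12)&(w[...,1]<-.3); P=w[m];print('scanner',P.min(0),P.max(0))
crop(s,'t13d',280,100,350,200,6)
crop(load('s13'),'s13d',160,180,270,320,5)
E
```

```text
top0 166 y@.568 -0.2549 deg 8.94 [ 0.5099 -0.2675  0.1883] [ 0.6436 -0.2398  0.218 ]
[[0.5099, -0.266, 0.2168], [0.5108, -0.2614, 0.2116], [0.5109, -0.2642, 0.2118], [0.5123, -0.2631, 0.218], [0.5133, -0.2665, 0.214], [0.5136, -0.2614, 0.2116], [0.5156, -0.2608, 0.2153], [0.516, -0.2665, 0.2143], [0.5161, -0.2639, 0.2134], [0.5164, -0.2587, 0.2113]]
top1 164 y@.568 -0.255 deg 9.09 [ 0.5107 -0.2677  0.1889] [ 0.6435 -0.2396  0.219 ]
[[0.5107, -0.2667, 0.2129], [0.5111, -0.2643, 0.2108], [0.5113, -0.2618, 0.2093], [0.513, -0.2636, 0.2149], [0.513, -0.261, 0.2143], [0.5134, -0.2666, 0.2135], [0.5149, -0.2629, 0.219], [0.516, -0.2664, 0.2146], [0.517, -0.2592, 0.2084], [0.5187, -0.2637, 0.2144]]
t10 167 y@.568 -0.2549 deg 9.29 [ 0.5103 -0.2676  0.1878] [ 0.6448 -0.2295  0.2178]
[[0.5103, -0.2638, 0.2141], [0.5106, -0.2666, 0.2135], [0.5116, -0.2621, 0.2077], [0.5128, -0.2635, 0.2157], [0.5133, -0.2665, 0.214], [0.5134, -0.2612, 0.2128], [0.5153, -0.2659, 0.2178], [0.5156, -0.2608, 0.2154], [0.5161, -0.2639, 0.2135], [0.5174, -0.2595, 0.2065]]
t13 165 y@.568 -0.2549 deg 9.07 [ 0.5107 -0.2
[... 892 characters left out ...]
2104], [0.5234, -0.2613, 0.2102], [0.5234, -0.2669, 0.2128], [0.5235, -0.2645, 0.2085], [0.5237, -0.2674, 0.21]]
s13 146 y@.568 -0.2592 deg 8.43 [ 0.5136 -0.2696  0.1865] [ 0.6241 -0.247   0.2134]
[[0.5136, -0.2645, 0.2092], [0.5159, -0.266, 0.208], [0.5178, -0.2609, 0.2099], [0.519, -0.2647, 0.2092], [0.5205, -0.2651, 0.2134], [0.5205, -0.2658, 0.2074], [0.5216, -0.2692, 0.2096], [0.5218, -0.2696, 0.2067], [0.5219, -0.2672, 0.2025], [0.5237, -0.2615, 0.2104]]
disp ((0.6749272346496582, -0.23784133791923523), (0.04563635587692261, 0.08539518713951111), 10.140666961669922) [ 0.67174541 -0.23747397  0.28905365]
scanner [ 0.55334303 -0.44991013  0.05644973] [ 0.65959333 -0.37936191  0.21414618]
```

View pics/t13d.png

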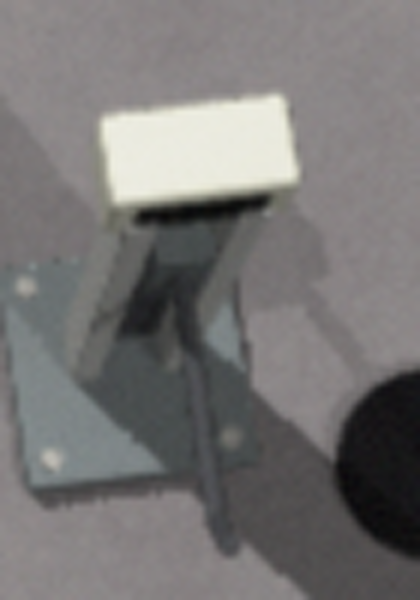

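View pics/s13d.png

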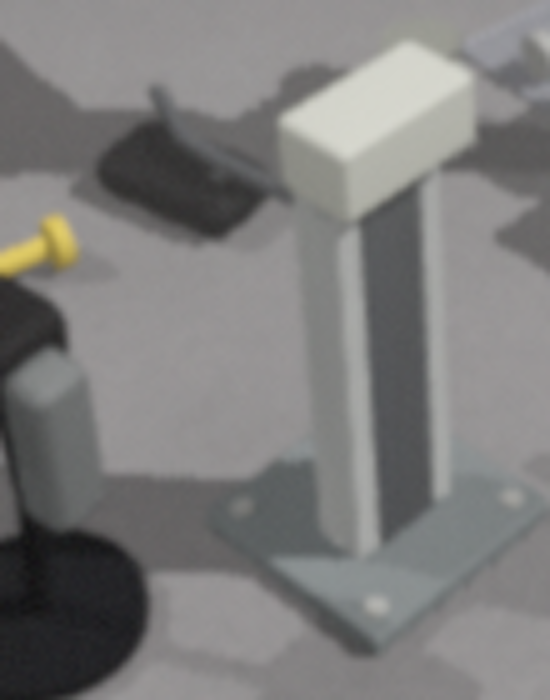

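```bash
python3 - <<'E'
from h import *
for grp in (['top0','top1','t10','t13'],['scene0','s10','s13']):
    P=[]
    for n in grp:
        s=load(n); w=cloud(s); z=w[...,2]
        m=(z>0.175)&(z<0.225)&(w[...,0]<0.66)&(w[...,0]>0.48)&(abs(w[...,1]+.255)<.03); P.append(w[m])
    P=np.vstack(P)
    for lo in np.arange(.506,.65,.006):
        q=P[(P[:,0]>=lo)&(P[:,0]<lo+.006)]
        if len(q): print(round(lo+.003,3),len(q),np.median(q[:,2]).round(4),np.percentile(q[:,2],90).round(4))
    print()
s=load('t13');
c=[ray(s,280+u/6,100+v/6,h) for u,v,h in [(5,268,.008),(38,492,.005),(258,462,.005)]]; print(np.round(c,4))
# display front-top edge
print([ray(s,280+u/6,100+v/6,.295).round(4) for u,v in [(100,115),(285,93),(300,178),(112,203)]])
E
```

```text
0.509 12 0.2117 0.2141
0.515 27 0.214 0.2165
0.521 27 0.2081 0.2125
0.527 21 0.2018 0.2041
0.533 32 0.1949 0.1978
0.539 32 0.1942 0.1967
0.545 26 0.1948 0.1981
0.551 30 0.1935 0.1965
0.557 35 0.1946 0.1969
0.563 23 0.1944 0.1965
0.569 36 0.1947 0.1971
0.575 32 0.1948 0.1974
0.581 27 0.196 0.1985
0.587 29 0.1966 0.1997
0.593 32 0.1968 0.2006
0.599 28 0.198 0.2004
0.605 28 0.1997 0.2022
0.611 33 0.1995 0.2028
0.617 32 0.2003 0.2025
0.623 27 0.2015 0.203
0.629 31 0.2009 0.2037
0.635 32 0.2022 0.2044
0.641 29 0.2033 0.2057
0.647 198 0.2052 0.2201
0.653 183 0.2176 0.2224

0.515 6 0.2096 0.211
0.521 29 0.21 0.2129
0.527 34 0.2042 0.2096
0.533 44 0.1992 0.2059
0.539 29 0.1938 0.1988
0.545 28 0.1919 0.1948
0.551 24 0.1913 0.1938
0.557 20 0.1917 0.1954
0.563 22 0.1912 0.1932
0.569 20 0.1923 0.1945
0.575 24 0.1927 0.1945
0.581 19 0.1937 0.1948
0.587 24 0.1937 0.1963
0.593 22 0.1942 0.1966
0.599 23 0.1961 0.1988
0.605 21 0.1962 0.1978
0.611 17 0.1965 0.1987
0.617 18 0.1972 0.1995
0.623 13 0.198 0.1989

[[ 0.7134 -0.1728  0.008 ]
 [ 0.585  -0.1939  0.005 ]
 [ 0.6064 -0.3159  0.005 ]]
[array([ 0.6878, -0.1937,  0.295 ]), array([ 0.7011, -0.2753,  0.295 ]), array([ 0.6617, -0.2816,  0.295 ]), array([ 0.6472, -0.1994,  0.295 ])]
```

Call:
step_arm --commands '[{"xyz": [-0.003,-0.012,0],"twist": [0,0,0]},{"xyz": [-0.01,-0.04,0],"twist": [0,0,0]},{"xyz": [-0.02,-0.08,0],"twist": [0,0,0]},{"xyz": [-0.03,-0.12,0],"twist": [0,0,0]},{"xyz": [-0.04,-0.16,0],"twist": [0,0,0]},{"xyz": [-0.05,-0.2,0],"twist": [0,0,0]},{"xyz": [-0.06,-0.24,0],"twist": [0,0,0]},{"xyz": [-0.07,-0.28,0],"twist": [0,0,0]},{"xyz": [-0.08,-0.32,0],"twist": [0,0,0]},{"xyz": [-0.088,-0.355,0],"twist": [0,0,0]},{"xyz": [-0.092,-0.385,0],"twist": [0,0,0]},{"xyz": [-0.093,-0.402,0],"twist": [0,0,0]}]'

```text
time: 16.05
tool_pos: [0.4668, -0.2659, 0.2463]
ee_rot: [-1.568, 0.001, 1.744]
wrist_force: [-0.7, -0.4, -3.8]
width: 0.0278
```

Call:
step_arm --commands '[{"xyz": [0,-0.008,-0.001],"twist": [0,0,0]},{"xyz": [0,-0.009,-0.002],"twist": [0,0,0]},{"xyz": [0,-0.009,-0.002],"twist": [0,0,0]},{"xyz": [0,-0.009,-0.002],"twist": [0,0,0]}]'

```text
time: 16.38
tool_pos: [0.4693, -0.2697, 0.2451]
ee_rot: [-1.57, -0.001, 1.75]
wrist_force: [-0.9, 0.5, -3.5]
width: 0.0279
```

```bash
python3 - <<'E'
from h import *
o=robot.get_obs(); print(o['time'],o['tool_pos'],o['ee_rot'],o['wrist_force'],o['width'])
t=snap('wrist','w14')
t=snap('top','t14');crop(t,'t14c',270,100,370,240,5)
t=snap('scene','s14');crop(t,'s14c',140,120,300,290,4)
E
```

```text
16.3833 [ 0.46933369 -0.26974888  0.24508084] [-1.57027911e+00 -1.46449565e-03  1.74958128e+00] [-0.94812196  0.54481184 -3.53365532] 0.027925260501763166
```

View pics/w14.png

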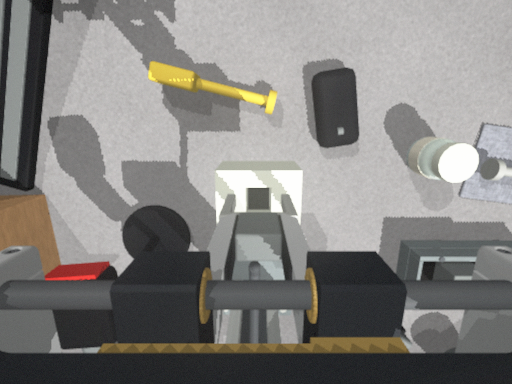

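View pics/t14c.png

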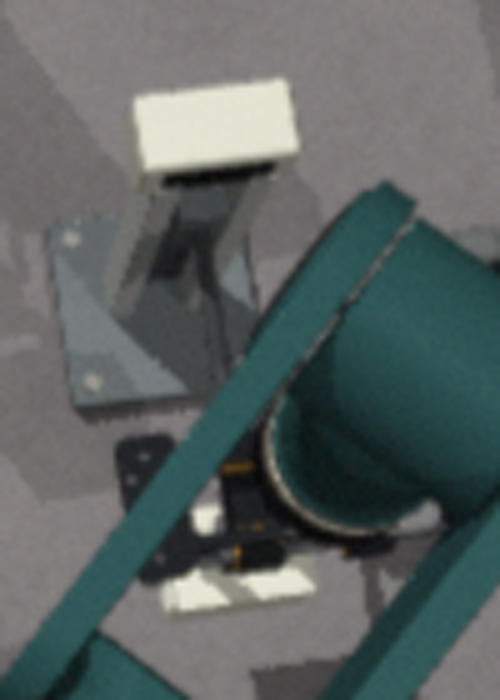

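View pics/s14c.png

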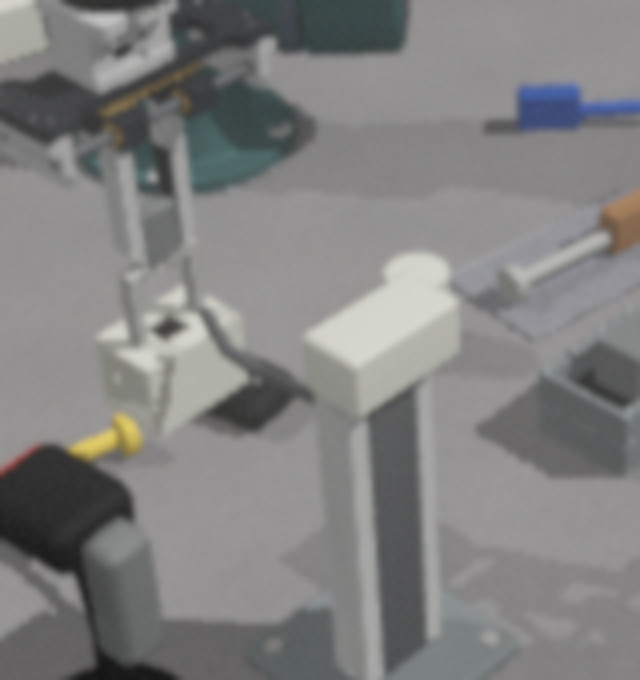

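Call:
step_arm --commands '[{"xyz": [0.008,0.001,0.0005],"twist": [0,0,0]},{"xyz": [0.018,0.002,0.0005],"twist": [0,0,0]},{"xyz": [0.028,0.0035,0.0005],"twist": [0,0,0]},{"xyz": [0.038,0.005,0.0005],"twist": [0,0,0]},{"xyz": [0.048,0.0065,0.0005],"twist": [0,0,0]},{"xyz": [0.053,0.007,0.0005],"twist": [0,0,0]},{"xyz": [0.053,0.007,0.0005],"twist": [0,0,0]}]'

```text
time: 17.12
tool_pos: [0.5237, -0.2636, 0.2453]
ee_rot: [-1.57, -0.001, 1.75]
wrist_force: [-0.1, 0.1, -3.5]
width: 0.0276
```

```bash
python3 - <<'E'
from h import *
o=robot.get_obs(); print(o['time'],o['tool_pos'],o['ee_rot'],o['wrist_force'],o['width'])
t=snap('wrist','w15')
t=snap('scene','s15');crop(t,'s15c',140,120,270,260,5)
E
```

```text
17.1167 [ 0.52374162 -0.26357585  0.24532178] [-1.57041734e+00 -7.78600443e-04  1.74962490e+00] [-0.0772039   0.08325244 -3.53631157] 0.02761160873167962
```

View pics/w15.png

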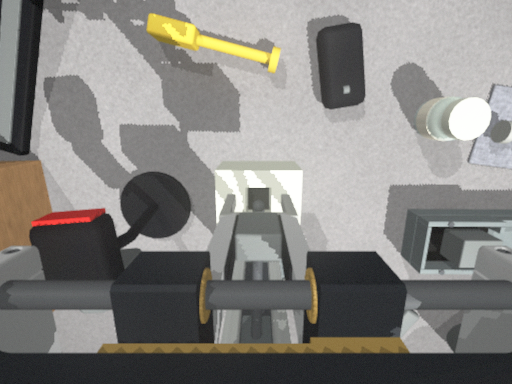

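View pics/s15c.png

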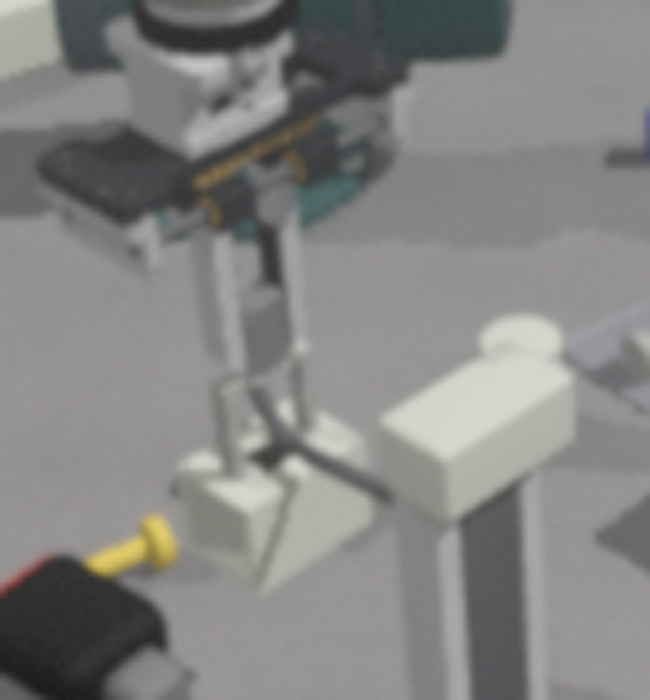

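Call:
step_arm --commands '[{"xyz": [0.01,0.0015,0],"twist": [0,0,0]},{"xyz": [0.02,0.003,0],"twist": [0,0,0]},{"xyz": [0.028,0.004,0],"twist": [0,0,0]},{"xyz": [0.028,0.004,0],"twist": [0,0,0]},{"xyz": [0.028,0.004,-0.008],"twist": [0,0,0]},{"xyz": [0.028,0.004,-0.018],"twist": [0,0,0]},{"xyz": [0.028,0.004,-0.023],"twist": [0,0,0]},{"xyz": [0.028,0.004,-0.023],"twist": [0,0,0]}]'

```text
time: 17.88
tool_pos: [0.5491, -0.2594, 0.22]
ee_rot: [-1.567, -0.003, 1.748]
wrist_force: [0.4, 0.4, -3.4]
width: 0.0276
```

```bash
python3 - <<'E'
from h import *
o=robot.get_obs(); print(o['time'],o['tool_pos'],o['ee_rot'],o['wrist_force'],o['width'])
t=snap('wrist','w16')
t=snap('scene','s16');crop(t,'s16c',140,120,270,260,5)
E
```

```text
17.8833 [ 0.54906524 -0.25943718  0.22000551] [-1.56683176 -0.00343063  1.74793867] [ 0.40044634  0.38063214 -3.44368211] 0.027612953689367125
```

View pics/s16c.png

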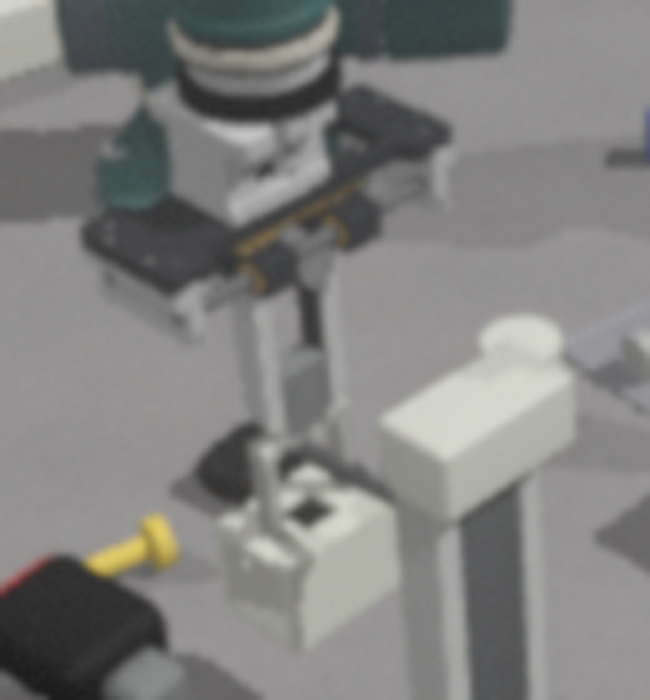

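View pics/w16.png

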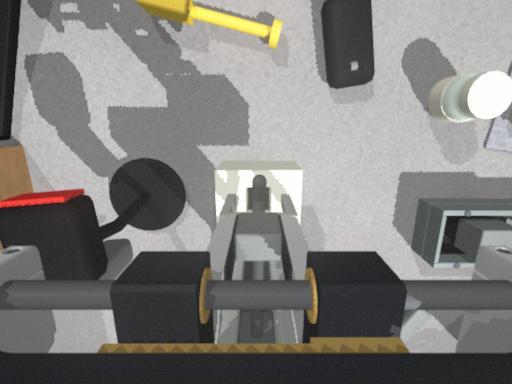

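```bash
python3 - <<'E'
from h import *
s=load('w16'); w=cloud(s); crop(s,'w16c',205,150,315,260,6)
for v in range(174,214,4): print(v,w[v,256:265:4].round(4).tolist())
E
```

```text
174 [[0.5251, -0.266, 0.1475], [0.5242, -0.2624, 0.1487], [0.5239, -0.2587, 0.1471]]
178 [[0.515, -0.2675, 0.2125], [0.5146, -0.2649, 0.2121], [0.5144, -0.2621, 0.2108]]
182 [[0.5177, -0.2671, 0.2126], [0.5171, -0.2644, 0.2133], [0.5168, -0.2617, 0.2123]]
186 [[0.52, -0.2666, 0.2143], [0.5194, -0.264, 0.2149], [0.5199, -0.2611, 0.2109]]
190 [[0.5239, -0.266, 0.2099], [0.5234, -0.2633, 0.2098], [0.5241, -0.2602, 0.2054]]
194 [[0.5282, -0.2652, 0.2043], [0.5275, -0.2625, 0.2051], [0.5286, -0.2592, 0.1992]]
198 [[0.5327, -0.2645, 0.1988], [0.5321, -0.2616, 0.1993], [0.5333, -0.2582, 0.1933]]
202 [[0.5374, -0.2636, 0.1935], [0.5367, -0.2607, 0.1942], [0.5374, -0.2574, 0.19]]
206 [[0.5401, -0.2632, 0.1948], [0.5402, -0.26, 0.1928], [0.5407, -0.2568, 0.1898]]
210 [[0.5437, -0.2625, 0.1935], [0.5429, -0.2596, 0.1945], [0.544, -0.2561, 0.1896]]
```

View pics/w16c.png

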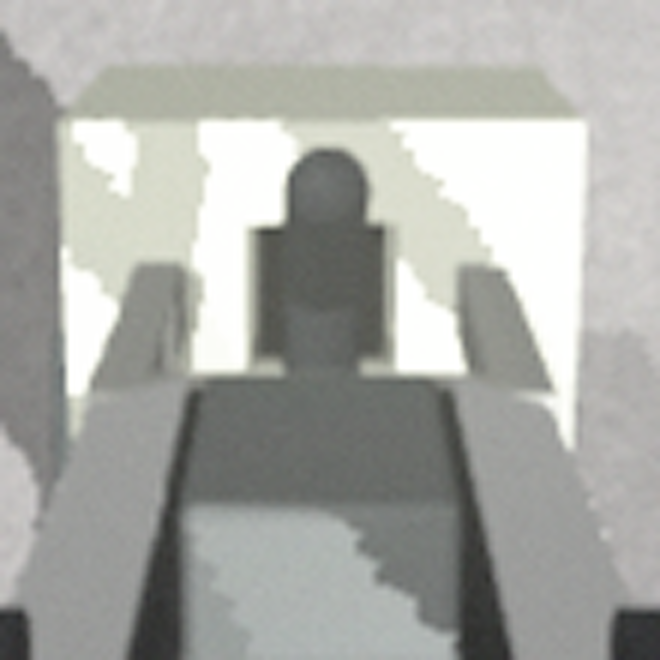

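Call:
step_arm --commands '[{"xyz": [0.002,0.0005,-0.004],"twist": [0,0,0]},{"xyz": [0.002,0.0005,-0.009],"twist": [0,0,0]},{"xyz": [0.002,0.0005,-0.014],"twist": [0,0,0]},{"xyz": [0.002,0.0005,-0.018],"twist": [0,0,0]},{"xyz": [0.002,0.0005,-0.018],"twist": [0,0,0]},{"xyz": [0.002,0.0005,-0.018],"twist": [0,0,0]},{"xyz": [0.002,0.0005,-0.018],"twist": [0,0,0]}]'

```text
time: 18.57
tool_pos: [0.5523, -0.2594, 0.2053]
ee_rot: [-1.571, -0.0, 1.748]
wrist_force: [-0.3, 0.9, -2.0]
width: 0.0279
```

Call:
step_arm --commands '[{"xyz": [0,0,-0.004],"twist": [0,0,0]},{"xyz": [0,0,-0.008],"twist": [0,0,0]},{"xyz": [0,0,-0.01],"twist": [0,0,0]},{"xyz": [0,0,-0.01],"twist": [0,0,0]},{"xyz": [0,0,-0.01],"twist": [0,0,0]}]'

```text
time: 18.98
tool_pos: [0.5526, -0.2596, 0.1951]
ee_rot: [-1.571, 0.0, 1.748]
wrist_force: [0.7, -0.4, -1.4]
width: 0.0277
```

Call:
step_arm --commands '[{"xyz": [0,0,-0.004],"twist": [0,0,0]},{"xyz": [0,0,-0.008],"twist": [0,0,0]},{"xyz": [0,0,-0.0105],"twist": [0,0,0]},{"xyz": [0,0,-0.0105],"twist": [0,0,0]},{"xyz": [0,0,-0.0105],"twist": [0,0,0]},{"xyz": [0,0,-0.0105],"twist": [0,0,0]}]'

```text
time: 19.48
tool_pos: [0.5526, -0.2596, 0.1848]
ee_rot: [-1.571, 0.0, 1.748]
wrist_force: [0.1, -0.3, -0.0]
width: 0.0279
```

```bash
python3 - <<'E'
from h import *
for i in range(3):
    o=robot.get_obs(); print(o['time'],o['tool_pos'],o['ee_rot'],o['wrist_force'],o['width'])
    t=snap(['wrist','scene','top'][i],['w17','s17','t17'][i])
crop(load('w17'),'w17c',205,150,315,260,6)
crop(load('s17'),'s17c',140,120,270,260,5)
E
```

```text
19.4833 [ 0.55257465 -0.25958758  0.18482462] [-1.57130956e+00  3.58132571e-04  1.74823785e+00] [ 0.08748379 -0.27074038 -0.00592001] 0.027934236940620038
19.5333 [ 0.55256157 -0.25958636  0.18487713] [-1.57128404e+00  3.86823867e-04  1.74827848e+00] [ 0.75656062 -0.38621265 -0.12767217] 0.027695282960098093
19.5833 [ 0.55255656 -0.25957788  0.18485503] [-1.57129353e+00  3.71994922e-04  1.74831404e+00] [ 0.24273119 -0.40493887 -0.01200437] 0.027666115760398645
```

View pics/w17c.png

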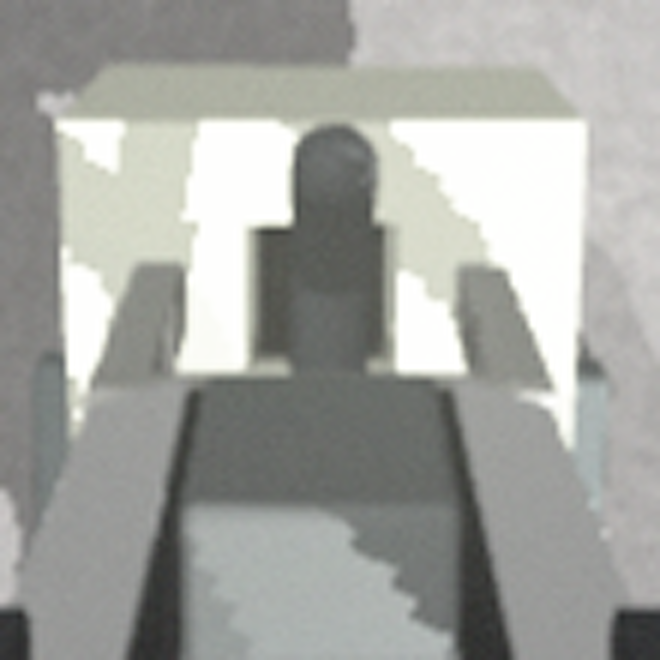

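View pics/s17c.png

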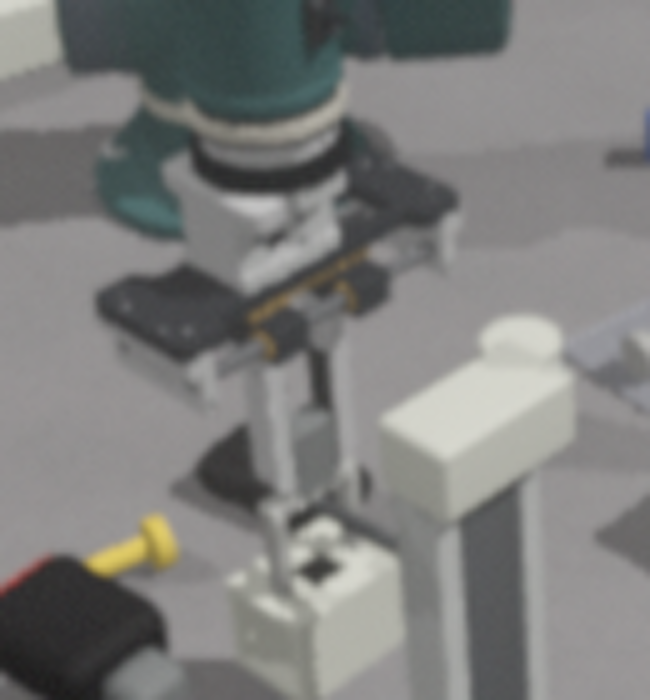

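Call:
step_arm --commands '[{"xyz": [0,0,0],"twist": [0,0,0]},{"xyz": [0,0,0],"twist": [0,0,0]},{"xyz": [0,0,0],"twist": [0,0,0]},{"xyz": [0,0,0],"twist": [0,0,0]},{"xyz": [0,0,0],"twist": [0,0,0]},{"xyz": [0,0,0],"twist": [0,0,0]}]' --fingers 60

```text
time: 20.13
tool_pos: [0.5523, -0.2594, 0.1844]
ee_rot: [-1.571, -0.0, 1.748]
wrist_force: [0.6, -0.0, 0.1]
width: 0.0641
```

```bash
python3 - <<'E'
from h import *
for i in range(2):
    o=robot.get_obs(); print(o['time'],o['tool_pos'],o['wrist_force'],o['width'])
    t=snap(['wrist','scene'][i],['w18','s18'][i])
crop(load('s18'),'s18c',140,120,270,260,5)
E
```

```text
20.1333 [ 0.55230404 -0.2594295   0.18444683] [ 0.55220863 -0.02587857  0.12059035] 0.06412408634495374
20.1833 [ 0.5523553  -0.25941035  0.18447415] [-0.17765124  0.2591584   0.0606553 ] 0.06840235623332608
```

View pics/w18.png

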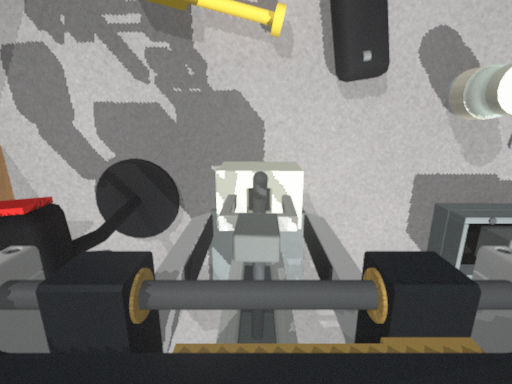

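View pics/s18c.png

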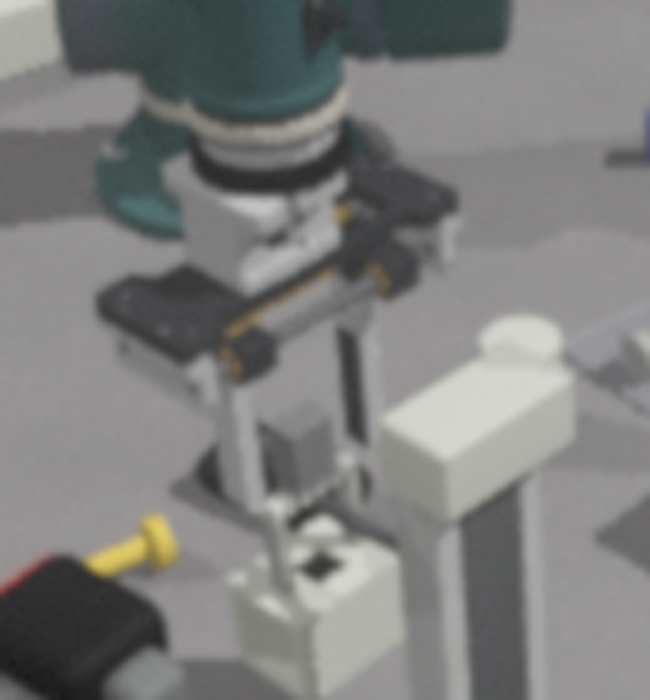

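Call:
step_arm --commands '[{"xyz": [0,0,0.005],"twist": [0,0,0]},{"xyz": [0,0,0.015],"twist": [0,0,0]},{"xyz": [0,0,0.03],"twist": [0,0,0]},{"xyz": [0,0,0.05],"twist": [0,0,0]},{"xyz": [0,0,0.075],"twist": [0,0,0]},{"xyz": [0,0,0.1],"twist": [0,0,0]},{"xyz": [-0.01,0,0.125],"twist": [0,0,0]},{"xyz": [-0.03,0,0.14],"twist": [0,0,0]},{"xyz": [-0.06,0,0.14],"twist": [0,0,0]},{"xyz": [-0.1,0.02,0.14],"twist": [0,0,0]},{"xyz": [-0.14,0.04,0.14],"twist": [0,0,0]},{"xyz": [-0.15,0.05,0.14],"twist": [0,0,0]}]'

```text
time: 21.23
tool_pos: [0.3992, -0.2084, 0.3267]
ee_rot: [-1.572, 0.002, 1.747]
wrist_force: [0.1, -1.1, 0.8]
width: 0.0721
```

Call:
step_arm --commands '[{"xyz": [0,0.03,0],"twist": [0,0,0]},{"xyz": [0,0.06,0],"twist": [0,0,0]},{"xyz": [0,0.09,0],"twist": [0,0,0]},{"xyz": [0,0.1,0],"twist": [0,0,0]},{"xyz": [0,0.1,0],"twist": [0,0,0]},{"xyz": [0,0.1,0],"twist": [0,0,0]},{"xyz": [0,0.1,0],"twist": [0,0,0]},{"xyz": [0,0.1,0],"twist": [0,0,0]},{"xyz": [0,0.1,0],"twist": [0,0,0]},{"xyz": [0,0.1,0],"twist": [0,0,0]},{"xyz": [0,0.1,0],"twist": [0,0,0]},{"xyz": [0,0.1,0],"twist": [0,0,0]}]'

```text
time: 22.23
tool_pos: [0.4024, -0.1098, 0.3243]
ee_rot: [-1.57, -0.0, 1.748]
wrist_force: [0.3, 0.2, 0.0]
width: 0.0713
```

Call:
step_arm --commands '[{"xyz": [0,0,0],"twist": [0,0,0]},{"xyz": [0,0,0],"twist": [0,0,0]},{"xyz": [0,0,0],"twist": [0,0,0]},{"xyz": [0,0,0],"twist": [0,0,0]},{"xyz": [0,0,0],"twist": [0,0,0]},{"xyz": [0,0,0],"twist": [0,0,0]},{"xyz": [0,0,0],"twist": [0,0,0]},{"xyz": [0,0,0],"twist": [0,0,0]},{"xyz": [0,0,0],"twist": [0,0,0]},{"xyz": [0,0,0],"twist": [0,0,0]},{"xyz": [0,0,0],"twist": [0,0,0]},{"xyz": [0,0,0],"twist": [0,0,0]}]'

```text
time: 23.23
tool_pos: [0.4024, -0.1095, 0.3245]
ee_rot: [-1.571, -0.0, 1.748]
wrist_force: [-0.8, -0.1, 1.0]
width: 0.0719
```

```bash
python3 - <<'E'
from h import *
o=robot.get_obs(); print(o['time'],o['tool_pos'],o['wrist_force'])
a=snap('scene','s19'); t=snap('top','t19'); snap('wrist','w19'); b=snap('scene','s20')
crop(a,'s19c',130,120,400,290,2.9); crop(t,'t19c',130,90,390,270,3)
print('diff',cv2.absdiff(a['p'],b['p'])[140:290,140:300].astype(float).mean())
for n in ['s19','s20','t19']:
    s=load(n);w=cloud(s);z=w[...,2]
    near=(abs(w[...,0]-.552)<.05)&(abs(w[...,1]+.259)<.06)
    m=near&(z>.195)&(z<.225);P=w[m];print(n,'tabtop',len(P),np.median(P,0).round(4) if len(P) else '',P.max(0) if len(P) else '')
    m=near&(z>.103)&(z<.117);P=w[m];print('roof',len(P),cv2.minAreaRect(P[:,:2].astype(np.float32)),np.median(P[:,2]))
    if len(P)>20:
        A=np.c_[P[:,:2]-P[:,:2].mean(0),np.ones(len(P))]; print('tilt',np.linalg.lstsq(A,P[:,2],rcond=None)[0].round(3))
E
```

```text
23.2333 [ 0.40239765 -0.10948864  0.32450839] [-0.840574   -0.08161657  0.96693461]
diff 0.7533611111111111
s19 tabtop 110 [ 0.5618 -0.2638  0.2077] [ 0.56887854 -0.24556152  0.21463786]
roof 402 ((0.5566167831420898, -0.2644442319869995), (0.0597507506608963, 0.07155297696590424), 10.890710830688477) 0.11203092105281831
tilt [-0.042  0.01   0.112]
s20 tabtop 106 [ 0.561  -0.2635  0.2078] [ 0.56836457 -0.24503274  0.21312235]
roof 403 ((0.5563569664955139, -0.26355254650115967), (0.059618111699819565, 0.07366115599870682), 10.852108001708984) 0.11188814781955471
tilt [-0.036  0.009  0.111]
t19 tabtop 80 [ 0.5477 -0.2584  0.2119] [ 0.55938056 -0.24577406  0.21612943]
roof 155 ((0.5489235520362854, -0.2585882842540741), (0.056043121963739395, 0.08002328872680664), 10.210015296936035) 0.11391300348531941
tilt [0.039 0.    0.113]
```

View pics/s19c.png

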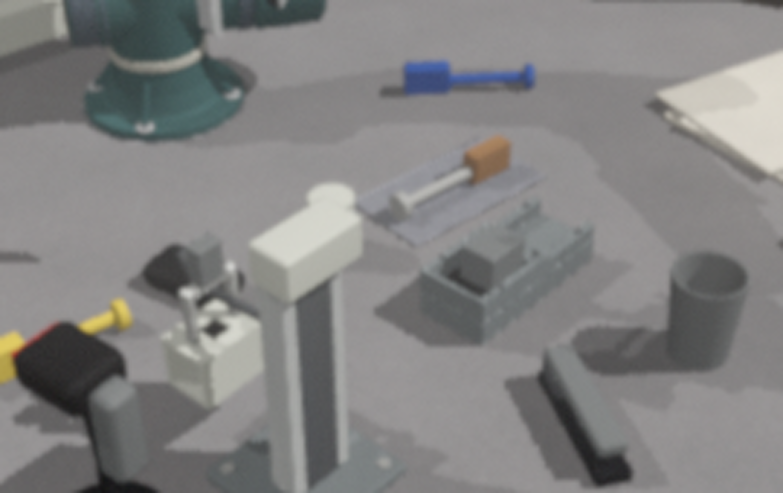

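View pics/t19c.png

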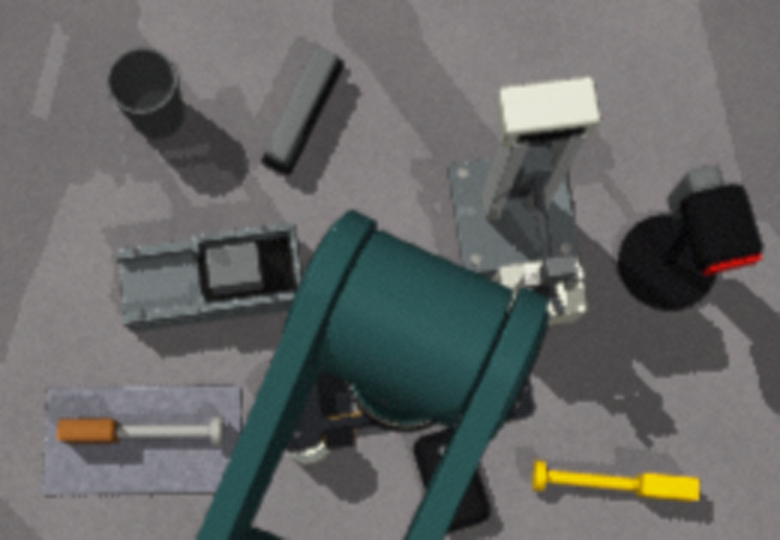

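Call:
step_arm --commands '[{"xyz": [0,0,0],"twist": [0,0,0]},{"xyz": [0,0,0],"twist": [0,0,0]},{"xyz": [0,0,0],"twist": [0,0,0]},{"xyz": [0,0,0],"twist": [0,0,0]},{"xyz": [0,0,0],"twist": [0,0,0]},{"xyz": [0,0,0],"twist": [0,0,0]},{"xyz": [0,0,0],"twist": [0,0,0]},{"xyz": [0,0,0],"twist": [0,0,0]},{"xyz": [0,0,0],"twist": [0,0,0]},{"xyz": [0,0,0],"twist": [0,0,0]},{"xyz": [0,0,0],"twist": [0,0,0]},{"xyz": [0,0,0],"twist": [0,0,0]}]'

```text
time: 24.43
tool_pos: [0.4024, -0.1095, 0.3245]
ee_rot: [-1.571, -0.0, 1.748]
wrist_force: [-0.2, -0.4, -0.5]
width: 0.0717
```

```bash
python3 - <<'E'
from h import *
for i in range(4):
    s=snap('scene',f's2{i+1}');w=cloud(s);z=w[...,2]
    near=(abs(w[...,0]-.552)<.05)&(abs(w[...,1]+.259)<.06)
    P=w[near&(z>.103)&(z<.117)]; Q=w[near&(z>.195)&(z<.225)]
    print(robot.get_obs()['time'],P.mean(0).round(4),Q.mean(0).round(4))
print(robot.close_job())
E
```

```text
24.4833 [ 0.5616 -0.2645  0.1116] [ 0.5591 -0.2631  0.206 ]
24.5333 [ 0.5621 -0.2646  0.1115] [ 0.5593 -0.2629  0.2064]
24.5833 [ 0.5617 -0.2645  0.1115] [ 0.5596 -0.2632  0.2059]
24.6333 [ 0.5617 -0.2646  0.1116] [ 0.5593 -0.263   0.206 ]
the job is handed in; nothing more can be done
None
```

I carried out the whole task and handed the job in after about 25 s of the 72 s allowed; the hand-in reports no verdict.

**What I did:** I pushed the insert out with the held rod and laid the rod back on its mat. I then lifted the sleeve by its tab, lowered it onto the hook until the wrist carried almost none of its weight, let go and backed the arm away.

**Last checks:**
- **Sleeve:** it hangs upright within about 0.04 rad, let go. The hook has dipped about 32 mm by the sleeve roof's height. Four scene pictures over 0.2 s just before hand-in showed no movement.
- **Insert:** its centre lies about 82 mm along -y from the seat, in the pocket. I measured this from the wrist view before lifting the sleeve; the later pictures still show it there.
- **Rod:** it lies on the mat, middle near the mat's centre, let go.
- **Bystanders:** nothing was touched as far as the pictures show. The arm partly hides the jar and mouse in the last top view, and I did not re-measure any of the bystanders.

**What disagreed:**
- **Cameras:** the top and scene cameras differed from the wrist view by about 4 to 5 mm in x, in opposite directions. I relied on the wrist view, and the grips and the hang fitted it.
- **Sleeve position:** the sleeve read about 3 mm further along -y after the push, though it stayed seated against its stops.

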